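# Clear the colour pad and bring the arch block over it

### The job

A capped colour bottle has toppled onto the pad of the colour tray: stand it upright on the bench beside the tray and let it go. Then take the arch-topped printing block by its grip, draw it out of the draining rack, turn it level with its carved face down and finish holding it still about 10 cm above the middle of the pad, ready to be charged with colour. Leave the other blocks in the rack and everything else on the bench where they are; do not let go of the block at the end.

Things in the scene. Friction and masses are not known exactly. Their poses are not given: they have to be found in the camera images.
- arch_grip (a point): Arch-topped block to take (dark wood like the others, any bay, about 0.22 kg). Point: middle of its back grip, a straight bar 26 wide (y), 60 long (x), 36 mm tall (z), from 34 to 70 mm off the carved face; this point 54 mm off it. z: from carved face to grip; x: along the grip, up the slope in the rack; y: across, level in the rack.
- arch_face (a point): Point in the arch block's carved face under the grip's middle, same axes. The body is 84 mm wide (y), 34 mm thick (z), 108 mm long (x): straight foot 42 mm towards -x of here, straight sides, half-round head up to 66 mm towards +x.
- square_grip (a point): The square block (84 x 84 mm outline), same wood, thickness and grip as the arch block, in another bay of the rack; leave it there. Same point and axes as arch_grip.
- oblong_grip (a point): The oblong block (84 mm wide, only 64 mm long up the slope: foot 42 mm towards -x, top 22 mm towards +x of this point), same wood, thickness and grip, in another bay; leave it there. Same point and axes as arch_grip.
- rack: Fixed draining rack of pale wood, 334 mm wide (y), 200 deep (x), 105 high. Origin on the bench under its middle; -x is its front, to the robot. Three bays at y = -100, 0, 100 mm, 92 mm clear between dividers that reach 45 mm up the slope, 32 mm off the slats. Blocks lean in it, carved face on the back slats, grip out and up; the slope (block's x) rises towards +x, 45 degrees above level.
- rack_lip (a point): Middle of the top of the rack's front lip; axes as the rack. The blocks' feet sit on a ledge behind this lip, which stands 12 mm above the ledge along the slope, 6 mm before the blocks' backs: draw a block 20 mm or more up along the slope before taking it off.
- pad_center (a point): Middle of the top of the pad in the fixed wooden colour tray, 18 mm above the bench. The tray is 200 mm (x) by 250 mm (y) outside, its rim 28 mm above the bench, wall 9 mm; the pad is blue, firm and flat. x, y along the tray's sides, z up.
- bottle_center (a point): The fallen bottle, lying flat on the pad, cap to the left (roughly +y). Loose, 0.25 kg, capped, white: square body 52 x 52 mm, 88 mm tall, then a round grey cap 38 mm wide; 116 mm tall in all. Point: on its axis half-way up, 58 mm from the base. z points from base to cap; x, y square to its flat sides.
- bottle_a: Bystander: a bottle of the same kind, standing on the bench behind the tray. Origin under its base.
- bottle_b: Bystander: another such bottle, standing to the right of the tray. Origin under its base.
- border_block: Bystander: long dark printing block, 150 x 55 mm, 68 mm high with its grip, lying carved face down behind the tray. Origin under its middle.
- tumbler: Bystander: steel tumbler with brushes, 74 mm wide, 165 mm high. Origin under its base.
- mallet: Bystander: wooden mallet lying at the right; head 110 mm long (y), 60 mm thick, handle towards its -x, 220 mm long. Origin on the bench under the head.
- straightedge: Bystander: flat wooden straightedge 300 x 35 x 8 mm, lying at the left. Origin under its middle.

How it is judged:
By the outcome, as a careful person would: the job done as asked, in the order asked, and still so for the second after the job is handed in, while the arm keeps its last pose, push and grip.
It also fails if it takes over 54 s, if anything falls off the work surface, if the arm or the gripper's body presses on something with over 40 N, if the wrist force passes 120 N, or if a joint passes its speed limit or range.

### The arm

A 7-joint arm with a two-finger parallel gripper is mounted at the origin on the work surface. World frame = base frame: x ahead of the robot, y to its left, z up, the work surface at z = 0. Lengths are in m, angles in rad, forces in N, time in s.
With the tool pointing down it reaches from about 0.4 to 0.85 m from the base axis. Payload 10.4 kg.
Tool frame: the origin (TCP) lies midway between the tips of the shut fingers; the grasp point (between the pads) lies 19 mm behind it (robot.tcp_to_grasp is the distance from the TCP to the grasp point, in m); z points along the fingers, y is the direction in which the jaws open and shut (so a half turn about z gives the same grasp; the last joint's range is limited). The gripper opens to 87 mm and grips with 3 to 60 N. Pads are 19 mm wide; open, the fingers measure 117 mm over their backs; the gripper's body (75 mm by 190 mm) begins 51 mm behind the grasp point.
Start: joints at [1.105, 0.332, -0.065, 1.46, 0.022, 1.35, -0.088], TCP at [0.268, -0.565, 0.223] pointing down, gripper open.
Joint ranges: [-2.6, 2.6], [-0.5, 2.12], [-1.47, 1.34], [0.16, 2.42], [-1.27, 4.41], [0.06, 2.06], [-2.6, 2.6]. Speed limits (rad/s): [2.22, 2.22, 2.79, 2.79, 3.14, 3.14, 3.14].

### API

Orientations are given as a rotation vector (axis times angle).
In Python, from cell import robot gives the robot as it stands. The module is installed in compiled form; this text tells all that it offers.
- The arm moves only by the shell command python3 -m inch 'ROWS' [FORCE]. ROWS is JSON, a list that holds one entry, the list of rows, each a list of 7 numbers: the shift along the tool's x, y, z in m, then the turn, a rotation vector about the tool's x, y, z in degrees, then the gripper command: -1 is shut, 1 is fully open, values between are in proportion. A call has 1 to 10 rows; each row is the pose to reach, as a shift and turn from the pose commanded when the call began, along the tool's axes at that moment; what a row does not reach only later rows make up. A row lasts 1/12 s, in which the tool goes at most 41.7 mm and 7.16 degrees, less where a joint would pass 70% of its speed; a pose out of reach is approached as far as the arm can. A call with a gripper value outside its range is refused whole. The fingers move at their own pace and stop on an object; FORCE is the grip in N (left out, the last holds). Time passes only in rows, so rows that repeat a pose let the fingers close. It gives the time, the measured TCP pose, the force and the opening at its end, in the units of the state.
- robot.get_state(): the state, without advancing time (a new reading comes with each control period).
- robot.grab_frame(name): name is "side" or "top"; returns a dict with "frame" (420x560x3 uint8, red, green, blue), "mtx" (3x3 intrinsics, pixels), "dist" ([k1, k2, p1, p2, k3] as OpenCV has them; the pictures are not rectified), "rvec" (rotation vector, rad) and "tvec" (3), from world to camera coordinates, as OpenCV has them. Camera axes: x right, y down, z forward; pixel columns grow to the right and rows downward; lengths in m; the calibration is good to about 2 mm. A picture is of the moment at which its call begins. There is no depth.
- robot.sign_off(): hands the job in, once; it reports no verdict.
The state is a dict: "t": time; "qpos": joint angles; "joint_vel": joint speeds; "effort": joint torques, N m; "position": TCP position; "orientation": TCP orientation; "ft_force": force on the tool from outside, world axes, zero at the start; "moment": the same for the moment, N m; "width": finger opening in m.
Only numpy, scipy, OpenCV 4.12 (cv2) and the standard library are available. Lean on these libraries where they do the work, as an engineer would, in place of code of your own. Each camera call takes 0.05 s, during which the arm holds its last target.

## Working session

There is one attempt and no reset: what is moved stays moved. The work goes in short steps, Python scripts to look and compute and a shell command to move; the robot and the scene stay as the last step left them, time stands still between calls to the robot, and variables do not carry over. Pictures are saved under pics/ and viewed, and the job is handed in when it is done.

```bash
mkdir -p pics; cat > h.py <<'E'
import numpy as np, cv2, json
from cell import robot
from scipy.spatial.transform import Rotation as R
def snap(tag):
    for n in ("side","top"):
        f=robot.grab_frame(n)
        cv2.imwrite(f"pics/{tag}_{n}.png",cv2.cvtColor(f["frame"],cv2.COLOR_RGB2BGR))
        np.savez(f"{tag}_{n}.npz",**{k:np.array(f[k]) for k in("mtx","dist","rvec","tvec")})
def cam(tag,n):
    return np.load(f"{tag}_{n}.npz")
def proj(c,P):
    return cv2.projectPoints(np.array(P,float).reshape(-1,1,3),c["rvec"],c["tvec"],c["mtx"],c["dist"])[0].reshape(-1,2)
def ray(c,uv):
    u=cv2.undistortPoints(np.array(uv,float).reshape(1,1,2),c["mtx"],c["dist"]).reshape(2)
    Rm=cv2.Rodrigues(c["rvec"])[0]; d=Rm.T@np.array([u[0],u[1],1]); o=-Rm.T@c["tvec"].reshape(3)
    return o,d/np.linalg.norm(d)
def atz(c,uv,z):
    o,d=ray(c,uv); return o+d*(z-o[2])/d[2]
def tri(c1,p1,c2,p2):
    o1,d1=ray(c1,p1);o2,d2=ray(c2,p2)
    A=np.stack([d1,-d2],1); s=np.linalg.lstsq(A,o2-o1,rcond=None)[0]
    a=o1+d1*s[0];b=o2+d2*s[1]; return (a+b)/2,np.linalg.norm(a-b)
def crop(tag,n,x0,y0,x1,y1,k):
    im=cv2.imread(f"pics/{tag}_{n}.png")[y0:y1,x0:x1]
    im=cv2.resize(im,None,fx=k,fy=k,interpolation=cv2.INTER_CUBIC)
    st=20
    for x in range((x0//st+1)*st,x1,st):
        cv2.line(im,((x-x0)*k,0),((x-x0)*k,6),(0,0,255),1); cv2.putText(im,str(x),((x-x0)*k-10,16),0,.35,(0,0,255),1)
    for y in range((y0//st+1)*st,y1,st):
        cv2.line(im,(0,(y-y0)*k),(6,(y-y0)*k),(0,0,255),1); cv2.putText(im,str(y),(8,(y-y0)*k+4),0,.35,(0,0,255),1)
    cv2.imwrite(f"pics/{tag}_{n}_c{x0}_{y0}.png",im)
E
python3 - <<'E'
from h import *
snap("a")
for n in("side","top"):
    c=cam("a",n);o,d=ray(c,(280,210));print(n,o.round(3),d.round(3),c["mtx"][0,0])
s=robot.get_state();print({k:np.round(v,3) for k,v in s.items()})
E
```

```text
side [-0.05   0.943  1.057] [ 0.415 -0.628 -0.658] 485.6520449041621
top [ 0.429 -0.006  1.376] [ 0.126 -0.016 -0.992] 396.9168494893251
{'t': np.float64(0.1), 'qpos': array([ 1.105,  0.333, -0.065,  1.461,  0.022,  1.35 , -0.089]), 'joint_vel': array([-0.001,  0.   , -0.002, -0.003,  0.001, -0.001,  0.   ]), 'effort': array([ 2.0000e-03, -6.2454e+01,  2.5000e-02, -3.9072e+01, -6.1000e-02,
        3.7000e-02,  0.0000e+00]), 'position': array([ 0.268, -0.564,  0.222]), 'orientation': array([-3.064, -0.69 ,  0.   ]), 'ft_force': array([ 0.069, -0.169, -0.027]), 'moment': array([0.07 , 0.008, 0.003]), 'width': np.float64(0.087)}
```

View pics/a_side.png

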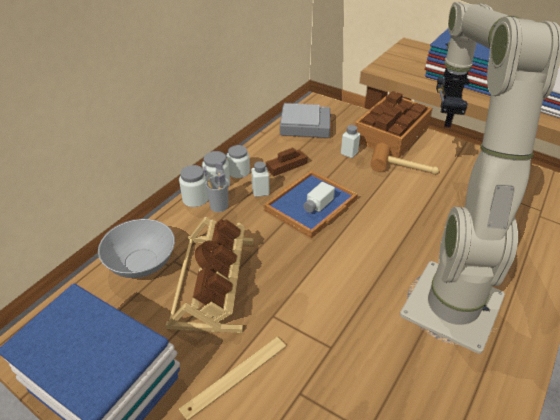

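View pics/a_top.png

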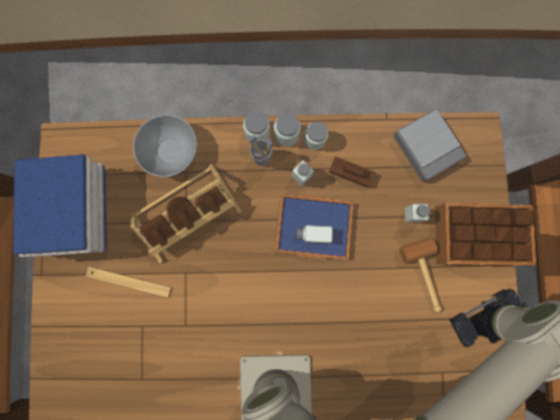

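The rack is at the left, around top-view (185,212). The tray is at (315,228), with the bottle lying at about (317,234), cap towards image-left, which is +y. I'll enlarge these areas next.

```bash
python3 - <<'E'
from h import *
crop("a","top",120,155,250,265,6)
crop("a","top",265,180,365,270,7)
crop("a","side",160,210,260,340,5)
crop("a","side",250,165,370,240,6)
E
```

```text
(no output)
```

View pics/a_top_c120_155.png

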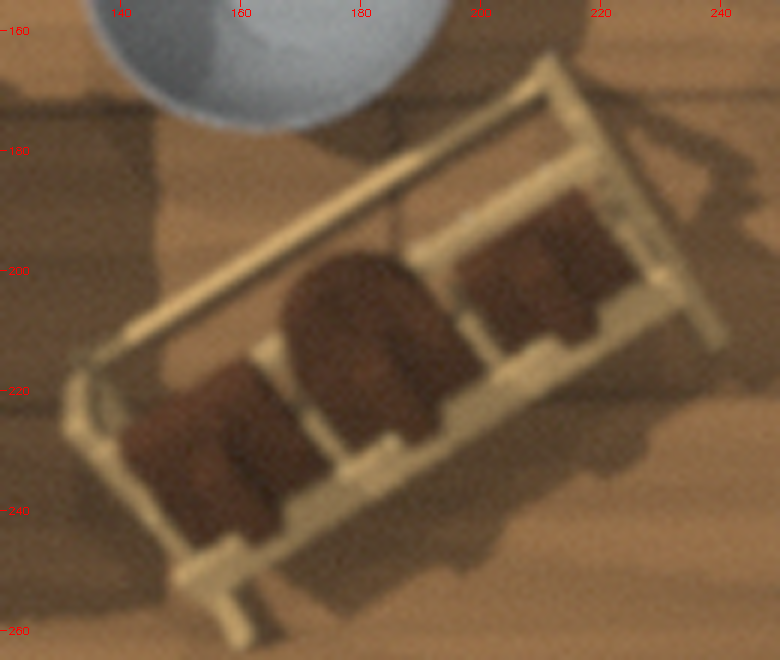

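View pics/a_top_c265_180.png

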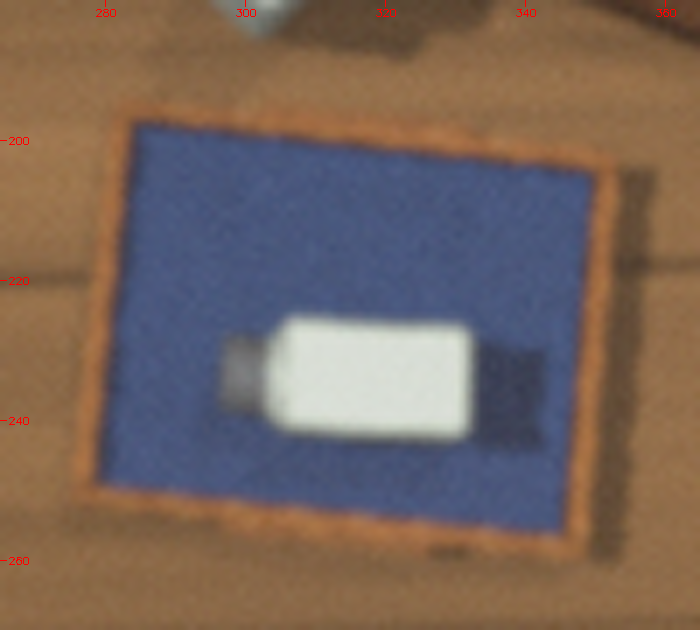

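View pics/a_side_c160_210.png

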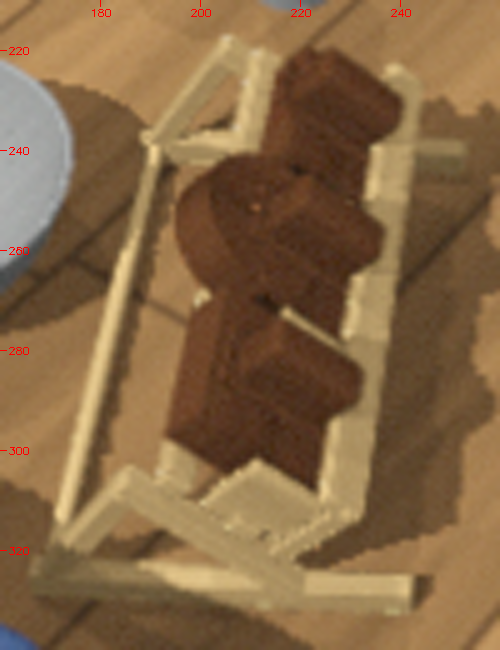

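View pics/a_side_c250_165.png

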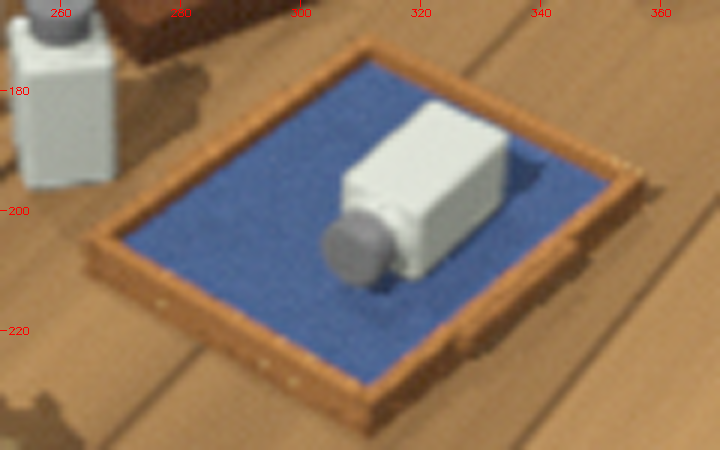

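```bash
python3 - <<'E'
from h import *
T=cam("a","top");S=cam("a","side")
print("bottle top corners")
for a,b in [((332,227),(321.5,182)),((332,242),(334,188)),((306,225.5),(307.5,194.5))]:
    p,e=tri(T,a,S,b);print(p.round(4),round(e,4))
print("tray rim z .028 pad z .018")
for a,b in [((283.5,195.5),(264.5,205)),((352.5,202.5),(311,172)),((347.5,259),(356.5,195)),((277,250),(311.5,232))]:
    p,e=tri(T,a,S,b);print(p.round(4),round(e,4),atz(T,a,.028).round(4),atz(S,b,.028).round(4))
p,e=tri(T,(297,234),S,(309.5,207));print("cap end",p.round(4),e)
for uv in[(332,227),(332,242),(306,225.5),(305,242)]: print("T z.07",atz(T,uv,.07).round(4))
for uv in[(321.5,182),(334,188),(307.5,194.5)]: print("S z.07",atz(S,uv,.07).round(4))
E
```

```text
bottle top corners
[ 0.5362 -0.1975  0.0668] 0.0037
[ 0.4871 -0.1956  0.0643] 0.0044
[ 0.5414 -0.1124  0.0687] 0.0
tray rim z .028 pad z .018
[ 0.6551 -0.04    0.0206] 0.0086 [ 0.6501 -0.0419  0.028 ] [ 0.6542 -0.0314  0.028 ]
[ 0.6227 -0.2784  0.0221] 0.0038 [ 0.6201 -0.278   0.028 ] [ 0.6206 -0.2706  0.028 ]
[ 0.4293 -0.2524  0.0225] 0.0023 [ 0.4282 -0.2519  0.028 ] [ 0.4277 -0.2455  0.028 ]
[ 0.4649 -0.0148  0.0205] 0.0013 [ 0.4642 -0.015   0.028 ] [ 0.4618 -0.0075  0.028 ]
cap end [ 0.5153 -0.083   0.0493] 1.3399100286998325e-05
T z.07 [ 0.5343 -0.1978  0.07  ]
T z.07 [ 0.4849 -0.1958  0.07  ]
T z.07 [ 0.5413 -0.1123  0.07  ]
T z.07 [ 0.4871 -0.1072  0.07  ]
S z.07 [ 0.5359 -0.1929  0.07  ]
S z.07 [ 0.486  -0.1881  0.07  ]
S z.07 [ 0.5406 -0.111   0.07  ]
```

```bash
cat >> h.py <<'E'
def cur():
    s=robot.get_state(); return np.array(s["position"]),R.from_rotvec(s["orientation"]),s
def goal(p,tx=None,tz=None,Rm=None,Rt=None):
    """relative shift (tool axes, m) and turn (deg) to TCP pos p with tool x ~tx, z=tz"""
    if Rt is None:
        z=np.array(tz,float);z/=np.linalg.norm(z);x=np.array(tx,float);x-=z*(x@z);x/=np.linalg.norm(x)
        Rt=R.from_matrix(np.stack([x,np.cross(z,x),z],1))
    P,Q,s=cur()
    print("shift",(Q.inv().apply(np.array(p)-P)).round(4),"turn",np.degrees((Q.inv()*Rt).as_rotvec()).round(2))
    return Rt
E
python3 - <<'E'
from h import *
c=np.array([.05,1,0])
goal([.515,-.126,.20],c,[0,0,-1])
E
```

```text
shift [ 0.4113 -0.2901  0.0222] turn [-7.000e-02 -4.000e-02 -6.177e+01]
```

```bash
python3 -m inch '[[[0.1,-0.07,0,0,0,-15,0.6],[0.2,-0.14,0.01,0,0,-30,0.6],[0.3,-0.21,0.02,0,0,-45,0.6],[0.411,-0.29,0.022,0,0,-61.8,0.6],[0.411,-0.29,0.022,0,0,-61.8,0.6],[0.411,-0.29,0.022,0,0,-61.8,0.6],[0.411,-0.29,0.022,0,0,-61.8,0.6]]]' 25; python3 -c "
from h import *
s=cur()[2];print(s['qpos'].round(4) if hasattr(s['qpos'],'round') else s['qpos'])"
```

```text
t: 0.68
position: [0.4115, -0.3091, 0.21]
orientation: [-2.478, -1.931, 0.001]
ft_force: [1.4, -0.3, -1.3]
width: 0.0699
[ 0.8786  0.118  -0.3469  1.7516  0.0421  1.2794  0.2749]
```

```bash
python3 - <<'E'
from h import *
c=np.array([.05,1,0])
a=np.radians(20)
goal([.515,-.126,.20],c,[0,0,-1])
d=-c*np.sin(a)+np.array([0,0,-np.cos(a)])
goal([.515,-.126,.15],c,d)
E
```

```text
shift [0.2029 0.0555 0.0099] turn [-1.000e-02  1.000e-02 -1.129e+01]
shift [0.2029 0.0556 0.0599] turn [ -1.99 -19.95 -11.17]
```

```bash
python3 -m inch '[[[0.2,0.056,0.01,0,0,-11.3,0.6],[0.2,0.056,0.01,0,0,-11.3,0.6],[0.2,0.056,0.01,0,0,-11.3,0.6],[0.2,0.056,0.01,0,0,-11.3,0.6],[0.203,0.056,0.01,0,0,-11.3,0.6],[0.203,0.056,0.01,0,0,-11.3,0.6]]]'; python3 -c "
from h import *
s=cur()[2];print(s['qpos'])"
python3 -m inch '[[[0,0,0.02,0,-7,0,0.6],[0,0,0.04,0,-14,0,0.6],[0,0,0.05,0,-20,0,0.6],[0,0,0.05,0,-20,0,0.6],[0,0,0.05,0,-20,0,0.6]]]'; python3 -c "
from h import *
s=cur()[2];print(s['qpos'])"
```

```text
t: 1.18
position: [0.5188, -0.1198, 0.2]
orientation: [-2.271, -2.169, -0.005]
ft_force: [-0.4, 0.3, 0.2]
width: 0.0693
[ 0.62308062  0.18363486 -0.53339988  1.71438913  0.09365385  1.26909159
  0.02335523]
t: 1.6
position: [0.5158, -0.1266, 0.149]
orientation: [2.089, 1.984, -0.37]
ft_force: [0.0, -0.3, 0.6]
width: 0.0695
[ 0.41600654  0.2314558  -0.54804093  1.82387797  0.49250691  1.22913986
 -0.36892409]
```

```bash
cat > fk.py <<'E'
import numpy as np, itertools
from scipy.optimize import least_squares
from scipy.spatial.transform import Rotation as R
D=[([1.105,0.3325,-0.065,1.4605,0.022,1.35,-0.0885],[.268,-.5645,.2225],[-3.064,-.69,0]),
([0.8786,0.118,-0.3469,1.7516,0.0421,1.2794,0.2749],[0.4115,-0.3091,0.21],[-2.478,-1.931,0.001]),
([0.62308,0.183635,-0.5334,1.714389,0.093654,1.26909,0.023355],[0.5188,-0.1198,0.2],[-2.271,-2.169,-0.005]),
([0.416,0.23146,-0.54804,1.82388,0.4925,1.22914,-0.36892],[0.5158,-0.1266,0.149],[2.089,1.984,-0.37])]
def fk(q,s,p):
    o1,o7,h,L1,L2,L3,e1,e2,e3=p
    r1=R.from_euler('z',s[0]*q[0]+o1)*R.from_euler('y',q[1])
    P=np.array([0,0,h])+r1.apply([e1,0,L1])
    r2=r1*R.from_euler('z',s[1]*q[2])*R.from_euler('y',q[3])
    # e1 after q3
    P=np.array([0,0,h])+ (r1*R.from_euler('z',s[1]*q[2])).apply([e1,0,L1])+r2.apply([e2,0,L2])
    r3=r2*R.from_euler('z',s[2]*q[4])*R.from_euler('y',q[5])
    P=P+r3.apply([e3,0,L3])
    return P,r3*R.from_euler('z',s[3]*q[6]+o7)
def fit():
    best=None
    for s in itertools.product([1,-1],repeat=4):
        for o1,o7 in itertools.product([0,np.pi/2,np.pi,-np.pi/2],repeat=2):
            def f(p):
                r=[]
                for q,t,o in D:
                    P,Q=fk(q,s,p); r+=list(P-t); r+=list((Q.inv()*R.from_rotvec(o)).as_rotvec()*.3)
                return np.array(r+list(0.002*p[6:9]))
            u=least_squares(f,[o1,o7,.35,.45,.45,.3,0,0,0])
            if best is None or u.cost<best[0]: best=(u.cost,s,u.x)
    return best
if __name__=="__main__":
    b=fit();print(b[0],b[1],b[2].round(4))
    np.savez("fk.npz",s=b[1],p=b[2])
    for q,t,o in D:
        P,Q=fk(q,b[1],b[2]);print((P-t).round(4),np.degrees((Q.inv()*R.from_rotvec(o)).magnitude()).round(2))
E
python3 fk.py
```

```text
4.6110908687834495e-05 (-1, -1, -1, -1) [-0.0725  1.4996  0.183   0.4855  0.5379  0.3204  0.0086 -0.0223  0.0713]
[-0.001   0.     -0.0002] 0.05
[0.0011 0.0048 0.0005] 0.08
[ 0.0023 -0.0023  0.0003] 0.08
[-0.0005 -0.     -0.0005] 1.42
```

```bash
python3 - <<'E'
from fk import *
s=(-1,-1,-1,-1)
for i,(q,t,o) in enumerate(D):
    P,Q=fk(q,s,[0,np.pi/2,.3,.45,.45,.3,0,0,0]); print(np.degrees((Q.inv()*R.from_rotvec(o)).as_rotvec()).round(2))
def f(p):
    r=[]
    for q,t,o in D:
        P,Q=fk(q,s,[0,np.pi/2,*p]); r+=list(P-t)
    return np.array(r+list(1e-3*p[4:]))
u=least_squares(f,[.35,.45,.45,.3,0,0,0]);print(u.x.round(4),f(u.x).round(4))
E
```

```text
[0.01 0.03 0.03]
[ 0.01 -0.01 -0.  ]
[-0.02 -0.02  0.  ]
[0.01 0.   0.02]
[-0.0581  0.6281  0.5913  0.3053  0.0064 -0.128   0.1869] [ 0.0366  0.0146  0.0008 -0.0008  0.0368  0.0022 -0.0052  0.0129 -0.0006
  0.0203 -0.0016 -0.0024  0.     -0.0001  0.0002]
```

```bash
cat > fk2.py <<'E'
from fk import D,np,R,least_squares
Z=lambda a:R.from_euler('z',-a)
Y=lambda a:R.from_euler('y',a)
def chain(q):
    a=Z(q[0])*Y(q[1]);b=a*Z(q[2])*Y(q[3]);c=b*Z(q[4])*Y(q[5])
    return a,b,c
def rot(q): return chain(q)[2]*Z(q[6])*Z(-np.pi/2)
def cols(q):
    # linear: v1 after q1 (y offs), v2 after q2,q3 ..., 
    e=np.eye(3);a=Z(q[0]);b=a*Y(q[1]);c=b*Z(q[2]);d=c*Y(q[3]);g=d*Z(q[4]);h=g*Y(q[5])
    return np.hstack([e[:,2:3],a.as_matrix()[:,1:2],b.as_matrix()[:,1:],c.as_matrix()[:,:2],d.as_matrix(),g.as_matrix()[:,:2],h.as_matrix()])
def fitp():
    A=np.vstack([cols(q) for q,t,o in D]);y=np.hstack([t for q,t,o in D])
    x0=np.zeros(A.shape[1]);x0[0]=.35;x0[3]=.45;x0[8]=.45;x0[13]=.3
    w=np.full(len(x0),.003); w[[0,3,8,13]]=.0005
    x=x0+np.linalg.lstsq(np.vstack([A,np.diag(w)]),np.hstack([y-A@x0,0*x0]),rcond=None)[0]
    return x,A@x-y
if __name__=="__main__":
    x,r=fitp();print(x.round(3));print(r.round(4))
E
python3 fk2.py
```

```text
[ 0.258 -0.011 -0.011  0.449 -0.    -0.012  0.    -0.012  0.493 -0.002
 -0.     0.003 -0.     0.352]
[ 0.  0. -0. -0. -0. -0. -0.  0.  0. -0.  0.  0.]
```

```bash
cat > ik.py <<'E'
from fk2 import *
x,_=fitp()
LO=np.array([-2.6,-.5,-1.47,.16,-1.27,.06,-2.6]);HI=np.array([2.6,2.12,1.34,2.42,4.41,2.06,2.6])
def fkp(q): return cols(q)@x
def ik(p,Rt,q0,n=1,seed=0):
    rng=np.random.default_rng(seed);out=[]
    for i in range(n):
        st=q0 if i==0 else np.clip(np.array(q0)+rng.normal(0,.6,7),LO+.05,HI-.05)
        f=lambda q:np.hstack([(fkp(q)-p)*5,(rot(q).inv()*Rt).as_rotvec(),.003*(q-q0)])
        u=least_squares(f,st,bounds=(LO+.03,HI-.03))
        e=f(u.x);
        if np.abs(e[:6]).max()<.02: out.append((np.abs(u.x-q0).max(),u.x))
    return sorted(out,key=lambda t:t[0])
def frame(tx,tz):
    z=np.array(tz,float);z/=np.linalg.norm(z);xx=np.array(tx,float);xx-=z*(xx@z);xx/=np.linalg.norm(xx)
    return R.from_matrix(np.stack([xx,np.cross(z,xx),z],1))
E
python3 - <<'E'
from ik import *
q0=np.array(D[-1][0])
for name,pos in (("right",[.51,-.35]),("left",[.47,.09])):
  for phi in range(-150,181,30):
    for th in (50,70):
      c=np.array([np.cos(np.radians(phi)),np.sin(np.radians(phi)),0]);t=np.radians(th)
      d=c*np.sin(t)+np.array([0,0,-np.cos(t)])
      # tool x at tilt: cap dir rotated -> x = c*cos t + z sin t
      xx=c*np.cos(t)+np.array([0,0,np.sin(t)])
      g=np.array([*pos,.07])
      r=ik(g+.019*d,frame(xx,d),q0,8)
      print(name,phi,th,len(r),(r[0][0].round(2),r[0][1].round(2)) if r else None)
E
```

```text
right -150 50 7 (np.float64(2.42), array([ 0.53,  0.94, -0.49,  1.23,  0.86,  1.86,  2.05]))
right -150 70 7 (np.float64(2.51), array([ 0.28,  1.11, -0.18,  1.07,  0.84,  2.03,  2.14]))
right -120 50 6 (np.float64(2.62), array([ 0.48,  0.73, -0.47,  1.6 ,  1.05,  1.54,  2.25]))
right -120 70 6 (np.float64(2.52), array([ 0.27,  0.89, -0.3 ,  1.53,  1.16,  1.74,  2.15]))
right -90 50 5 (np.float64(2.76), array([ 0.47,  0.51, -0.43,  1.96,  1.28,  1.16,  2.39]))
right -90 70 5 (np.float64(2.46), array([ 0.19,  0.67, -0.23,  1.97,  1.47,  1.39,  2.09]))
right -60 50 3 (np.float64(2.79), array([ 0.46,  0.29, -0.27,  2.25,  1.7 ,  0.67,  2.42]))
right -60 70 3 (np.float64(2.24), array([ 0.15,  0.5 , -0.06,  2.34,  2.08,  1.08,  1.87]))
right -30 50 1 (np.float64(2.57), array([ 0.74,  0.22, -0.21,  2.35,  3.06,  0.29,  1.69]))
right -30 70 0 None
right 0 50 8 (np.float64(1.52), array([ 1.94,  0.76, -1.25,  2.14,  0.03,  0.14, -0.59]))
right 0 70 8 (np.float64(1.73), array([ 2.13,  1.23, -1.28,  2.19, -1.24,  0.09,  1.12]))
right 30 50 7 (np.float64(1.31), array([ 1.72,  0.78, -0.98,  1.83, 
[... 1786 characters left out ...]
9,  1.35, -1.35,  2.29,  0.13,  0.45, -0.  ]))
left 90 50 8 (np.float64(0.79), array([ 1.2 ,  0.81, -1.15,  1.98, -0.17,  0.92,  0.26]))
left 90 70 8 (np.float64(0.89), array([ 1.28,  1.13, -1.13,  1.91, -0.22,  1.02,  0.42]))
left 120 50 8 (np.float64(0.85), array([ 0.86,  0.88, -0.98,  1.69, -0.07,  1.33,  0.49]))
left 120 70 8 (np.float64(0.91), array([ 0.88,  1.13, -0.97,  1.56, -0.16,  1.5 ,  0.54]))
left 150 50 8 (np.float64(1.07), array([ 0.59,  0.98, -0.92,  1.45,  0.11,  1.66,  0.7 ]))
left 150 70 8 (np.float64(1.04), array([ 0.56,  1.21, -0.92,  1.27,  0.01,  1.9 ,  0.67]))
left 180 50 7 (np.float64(1.35), array([ 0.35,  1.02, -0.89,  1.33,  0.32,  1.9 ,  0.98]))
left 180 70 0 None
```

```bash
python3 - <<'E'
from h import *
c=np.array([.05,1,0]);c/=np.linalg.norm(c)
a=np.radians(20)
d=-c*np.sin(a)+np.array([0,0,-np.cos(a)])
g=np.array([.514,-.128,.046])
goal(g-.04*d,c,d)
goal(g+.019*d,c,d)
E
```

```text
shift [ 0.0338 -0.0015  0.0574] turn [-0.18 -0.06 -0.04]
shift [ 0.0337 -0.0013  0.1164] turn [-0.18 -0.06 -0.04]
```

```bash
python3 -m inch '[[[0.02,-0.001,0.03,0,0,0,0.6],[0.034,-0.001,0.057,0,0,0,0.6],[0.034,-0.001,0.085,0,0,0,0.6],[0.034,-0.001,0.105,0,0,0,0.6],[0.034,-0.001,0.116,0,0,0,0.6],[0.034,-0.001,0.116,0,0,0,0.6],[0.034,-0.001,0.116,0,0,0,0.6]]]'; python3 - <<'E'
from h import *
snap("b"); crop("b","side",250,120,370,240,5); crop("b","top",265,150,365,270,5)
E
```

```text
t: 2.18
position: [0.5151, -0.137, 0.0304]
orientation: [2.094, 1.976, -0.368]
ft_force: [1.1, -0.3, 0.5]
width: 0.0694
```

View pics/b_side_c250_120.png

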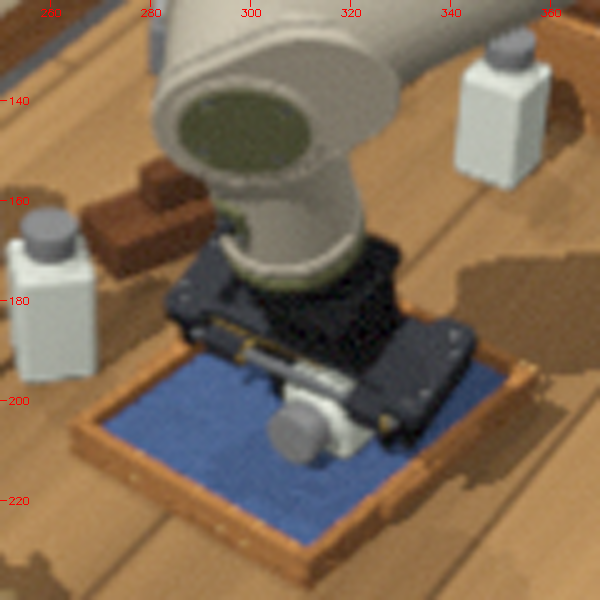

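View pics/b_top_c265_150.png

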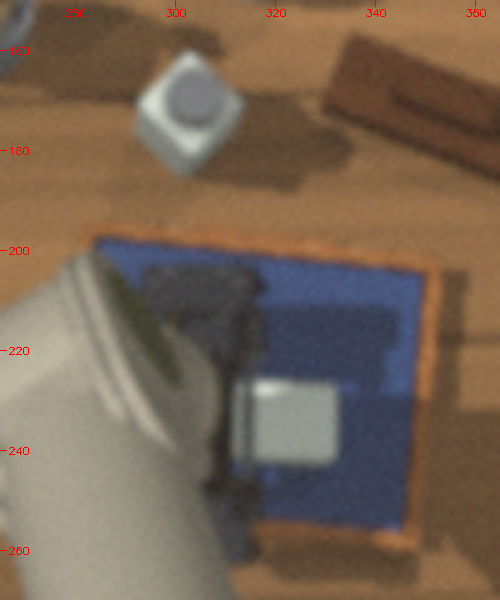

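The bottle sits between the jaws: the hand straddles the body just behind the cap, which is at side (310,206). Closing now.

```bash
python3 -m inch '[[[0,0,0,0,0,0,-1],[0,0,0,0,0,0,-1],[0,0,0,0,0,0,-1],[0,0,0,0,0,0,-1],[0,0,0,0,0,0,-1]]]' 30; python3 - <<'E'
from h import *
P,Q,s=cur();print(s["qpos"])
# lift vertical 0.1
print(Q.inv().apply([0,0,.1]).round(4), Q.as_matrix().round(3))
E
```

```text
t: 2.7
position: [0.5156, -0.1359, 0.0303]
orientation: [2.091, 1.978, -0.367]
ft_force: [0.7, 2.1, 4.9]
width: 0.0516
[ 0.38426934  0.38903364 -0.50710838  1.92080305  0.63076413  1.03100319
 -0.52492419]
[-0.0342  0.0002 -0.094 ] [[ 0.052  0.998 -0.017]
 [ 0.938 -0.055 -0.342]
 [-0.342  0.002 -0.94 ]]
```

```bash
python3 -m inch '[[[-0.01,0,-0.028,0,0,0,-1],[-0.022,0,-0.06,0,0,0,-1],[-0.034,0,-0.094,0,0,0,-1],[-0.041,0,-0.113,0,0,0,-1],[-0.041,0,-0.113,0,0,0,-1]]]'; python3 - <<'E'
from h import *
from scipy.spatial.transform import Rotation as R
P,Q,s=cur();print(s["width"],s["ft_force"])
Rt=Q*R.from_euler('y',90,degrees=True)
d=Rt.as_matrix()[:,2];print(d.round(3), Rt.as_matrix()[:,0].round(3))
g=np.array([.47,.085,.085])
goal(g+.019*d,Rt=Rt)
goal(g+.019*d+np.array([0,0,.05]),Rt=Rt)
E
```

```text
t: 3.12
position: [0.5168, -0.1361, 0.1543]
orientation: [2.09, 1.974, -0.363]
ft_force: [0.3, -0.4, -2.0]
width: 0.0516
0.05159320809052179 [ 0.33669542 -0.3799685  -2.03677445]
[ 0.055  0.938 -0.343] [0.013 0.343 0.939]
shift [ 0.2475 -0.0595 -0.01  ] turn [-0. 90.  0.]
shift [ 0.2304 -0.0592 -0.057 ] turn [-0. 90.  0.]
```

```bash
python3 -m inch '[[[0.018,-0.005,-0.005,0,7,0,-1],[0.036,-0.009,-0.01,0,14,0,-1],[0.054,-0.014,-0.014,0,21,0,-1],[0.072,-0.018,-0.018,0,28,0,-1],[0.09,-0.023,-0.022,0,35,0,-1],[0.108,-0.027,-0.027,0,42,0,-1],[0.126,-0.032,-0.031,0,49,0,-1],[0.144,-0.036,-0.036,0,56,0,-1],[0.162,-0.041,-0.04,0,63,0,-1],[0.18,-0.046,-0.045,0,70,0,-1]]]'; python3 - <<'E'
from h import *
P,Q,s=cur();print(s["width"],s["qpos"])
Rt=R.from_matrix(np.stack([[.013,.343,.939],np.cross([.055,.938,-.343],[.013,.343,.939]),[.055,.938,-.343]],1))
d=np.array([.055,.938,-.343])
goal(np.array([.47,.085,.10])+.019*d,Rt=Rt)
E
```

```text
t: 3.95
position: [0.4788, 0.0505, 0.1299]
orientation: [-1.756, -1.656, -0.823]
ft_force: [0.5, -0.5, -4.1]
width: 0.0524
0.05236487737593251 [ 0.91168718  0.41031416 -0.63941561  1.94112353 -0.66129972  1.19152728
  0.58321783]
shift [ 0.005  -0.0108  0.0631] turn [-0.09 19.68 -0.41]
```

```bash
python3 -m inch '[[[0.001,-0.002,0.015,0,6.6,0,-1],[0.003,-0.005,0.03,0,13.2,0,-1],[0.005,-0.008,0.047,0,19.7,-0.4,-1],[0.005,-0.011,0.063,0,19.7,-0.4,-1],[0.005,-0.011,0.063,0,19.7,-0.4,-1],[0.005,-0.011,0.063,0,19.7,-0.4,-1]]]'; python3 - <<'E'
from h import *
P,Q,s=cur();print(s["width"],s["qpos"]);print(Q.as_matrix().round(3))
snap("c"); crop("c","side",220,130,340,250,5); crop("c","top",220,170,340,290,5)
E
```

```text
t: 4.45
position: [0.4701, 0.1033, 0.0931]
orientation: [-1.508, -1.436, -1.055]
ft_force: [1.1, 1.1, -2.4]
width: 0.0516
0.05157168160960899 [ 0.95648846  0.70462089 -0.67034655  1.9744238  -0.80113451  1.18152073
  0.82336684]
[[ 0.015  0.999  0.049]
 [ 0.346 -0.051  0.937]
 [ 0.938  0.003 -0.346]]
```

View pics/c_side_c220_130.png

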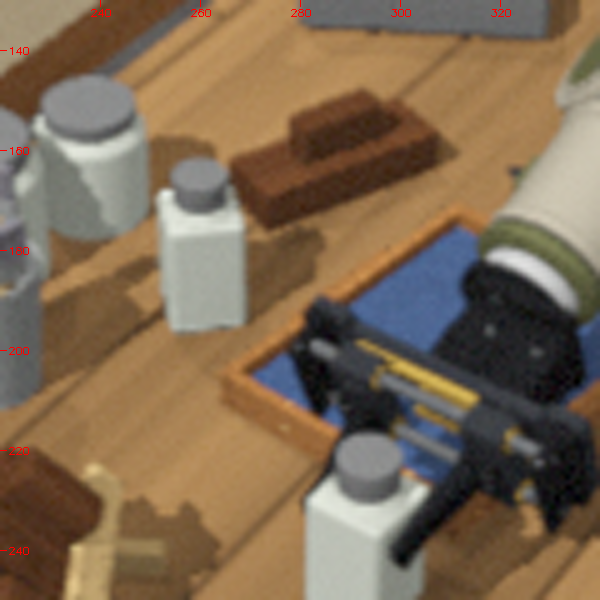

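View pics/c_top.png

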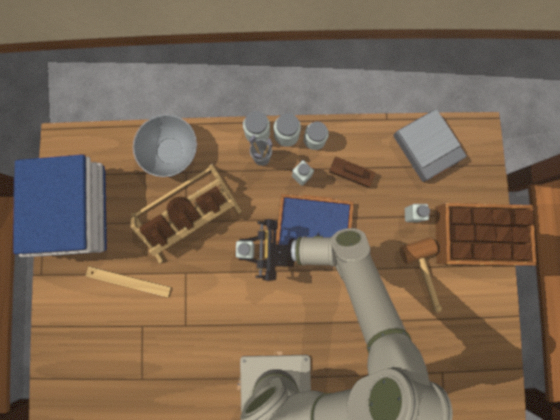

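```bash
python3 -m inch '[[[-0.012,0,0.0045,0,0,0,-1],[-0.024,0,0.009,0,0,0,-1],[-0.027,0,0.01,0,0,0,-1],[-0.027,0,0.01,0,0,0,-1],[-0.027,0,0.01,0,0,0,-1]]]'; python3 - <<'E'
from h import *
snap("d"); crop("d","side",250,180,350,280,6)
E
```

```text
t: 4.97
position: [0.4718, 0.1023, 0.0659]
orientation: [-1.509, -1.44, -1.057]
ft_force: [-0.0, 0.5, -3.1]
width: 0.0517
```

View pics/d_side_c250_180.png

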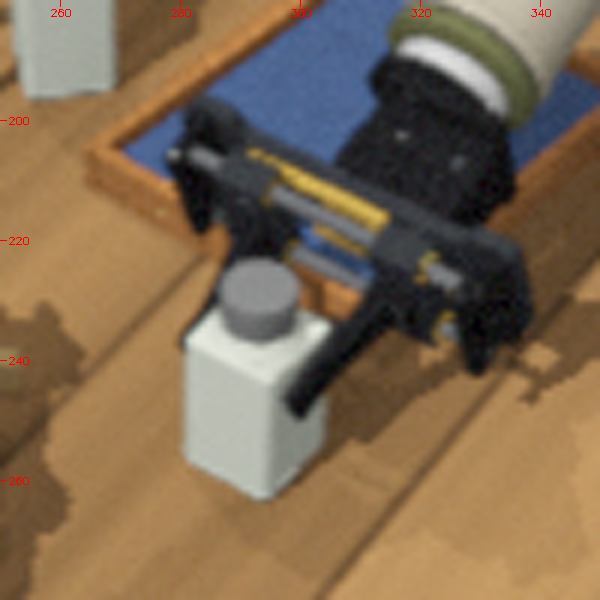

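The bottle is upright, with its base edge at about (294,263) and no contact force yet. Lowering slowly until it touches.

```bash
python3 -m inch '[[[-0.001,0,0.0003,0,0,0,-1],[-0.002,0,0.0007,0,0,0,-1],[-0.003,0,0.001,0,0,0,-1],[-0.003,0,0.001,0,0,0,-1]]]'; python3 -m inch '[[[-0.001,0,0.0003,0,0,0,-1],[-0.002,0,0.0007,0,0,0,-1],[-0.003,0,0.001,0,0,0,-1],[-0.003,0,0.001,0,0,0,-1]]]';
```

```text
t: 5.4
position: [0.4716, 0.1024, 0.063]
orientation: [-1.508, -1.437, -1.058]
ft_force: [-1.9, -4.9, 7.0]
width: 0.0516
t: 5.73
position: [0.4722, 0.1024, 0.0624]
orientation: [-1.504, -1.435, -1.062]
ft_force: [-6.1, -13.9, 26.1]
width: 0.0521
```

```bash
python3 -m inch '[[[0.001,0,-0.0004,0,0,0,-1],[0.002,0,-0.0007,0,0,0,-1],[0.003,0,-0.001,0,0,0,-1],[0.003,0,-0.001,0,0,0,-1]]]'
```

```text
t: 6.07
position: [0.4718, 0.1025, 0.0625]
orientation: [-1.509, -1.438, -1.058]
ft_force: [1.4, -2.6, 3.9]
width: 0.0517
```

```bash
python3 -m inch '[[[0,0,0,0,0,0,0.3],[0,0,0,0,0,0,0.4],[0,0,0,0,0,0,0.5],[0,0,0,0,0,0,0.7],[0,0,0,0,0,0,0.7]]]'; python3 - <<'E'
from h import *
P,Q,s=cur();print(Q.as_matrix().round(3))
snap("e"); crop("e","side",250,180,350,280,6);crop("e","top",220,210,300,290,7)
E
```

```text
t: 6.48
position: [0.471, 0.1028, 0.0618]
orientation: [-1.509, -1.438, -1.057]
ft_force: [-0.2, 0.1, 0.1]
width: 0.0704
[[ 0.013  0.999  0.051]
 [ 0.347 -0.052  0.937]
 [ 0.938  0.006 -0.347]]
```

View pics/e_side_c250_180.png

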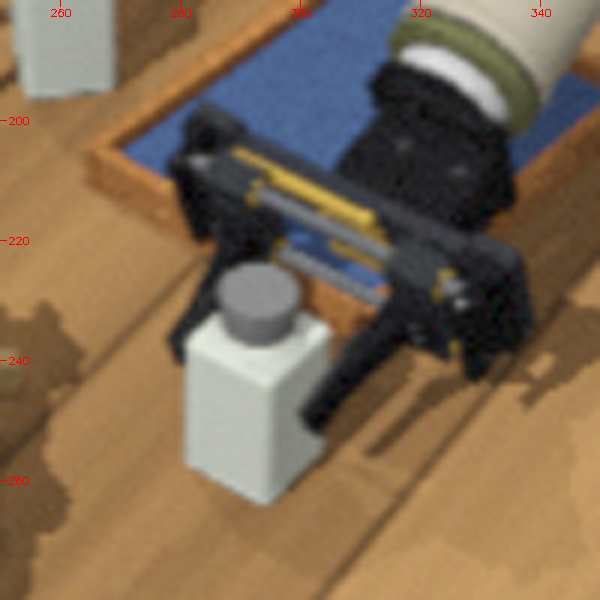

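View pics/e_top_c220_210.png

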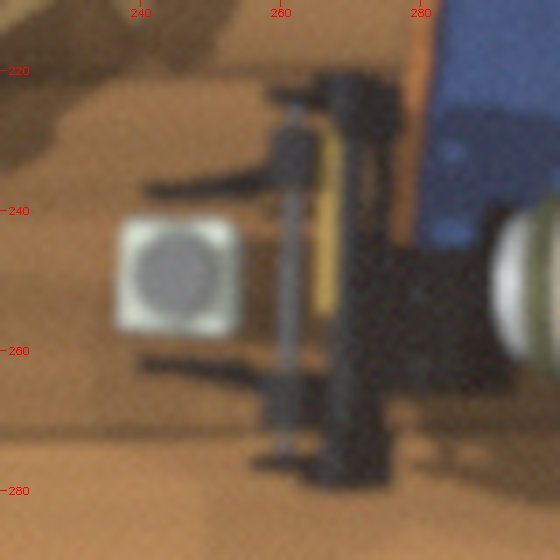

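The bottle is standing free, with the fingers clear on both sides. Backing off along the tool axis.

```bash
python3 -m inch '[[[0,0,-0.02,0,0,0,0.7],[0,0,-0.05,0,0,0,0.7],[0,0,-0.09,0,0,0,0.7],[0,0,-0.12,0,0,0,0.7],[0.04,0,-0.14,0,0,0,0.7],[0.08,0,-0.15,0,0,0,0.7],[0.08,0,-0.15,0,0,0,0.7]]]'; python3 - <<'E'
from h import *
print(robot.get_state()["qpos"])
for n,(x0,y0,x1,y1),k in (("top",(150,180,230,250),10),("side",(185,210,265,320),7)):
    im=cv2.imread(f"pics/a_{n}.png")[y0:y1,x0:x1].astype(float)
    im=np.clip(im*2.6-40,0,255).astype(np.uint8)
    im=cv2.resize(im,None,fx=k,fy=k,interpolation=cv2.INTER_CUBIC)
    for x in range(x0-x0%10+10,x1,10): cv2.line(im,((x-x0)*k,0),((x-x0)*k,8),(0,255,255),1);cv2.putText(im,str(x),((x-x0)*k-10,20),0,.4,(0,255,255),1)
    for y in range(y0-y0%10+10,y1,10): cv2.line(im,(0,(y-y0)*k),(8,(y-y0)*k),(0,255,255),1);cv2.putText(im,str(y),(10,(y-y0)*k+4),0,.4,(0,255,255),1)
    cv2.imwrite(f"pics/enh_{n}.png",im[:, :800][:770])
E
```

```text
t: 7.17
position: [0.4665, -0.0105, 0.1946]
orientation: [-1.509, -1.444, -1.061]
ft_force: [0.9, 0.7, 0.3]
width: 0.074
[ 1.08130836  0.56673734 -0.62296384  1.82749296 -0.75077913  1.49532111
  0.72415039]
```

View pics/enh_top.png

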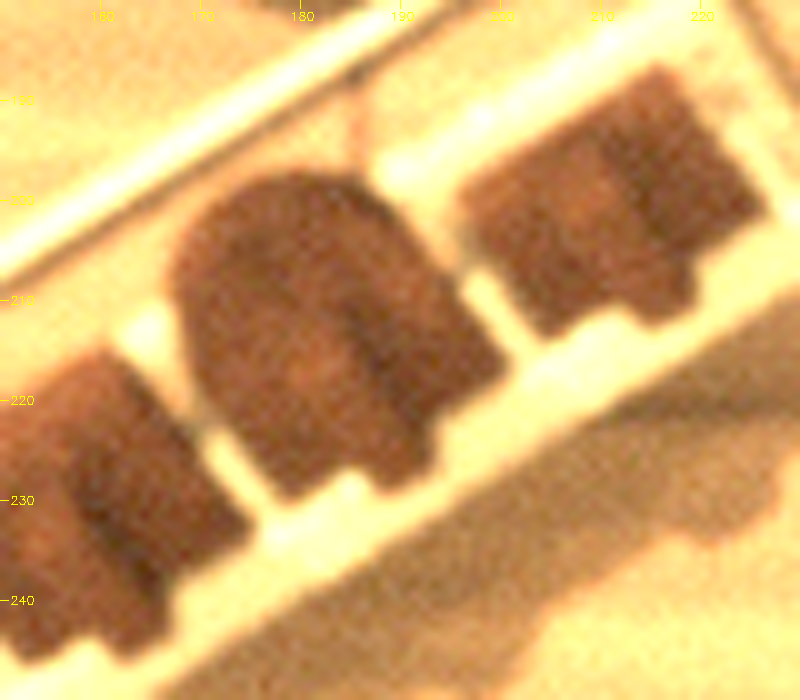

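View pics/enh_side.png

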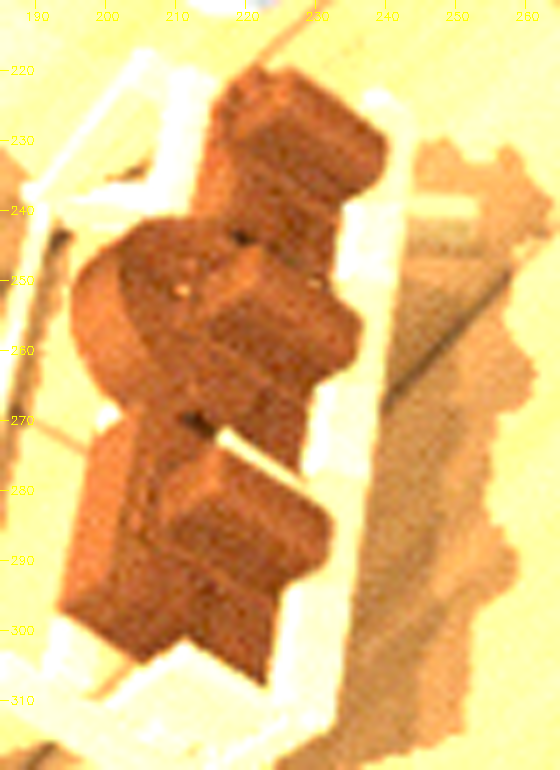

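```bash
cat > arch.py <<'E'
from h import *
from scipy.optimize import least_squares
T=cam("a","top");S=cam("a","side")
t=np.linspace(-np.pi/2,np.pi/2,41)
out=np.array([(-.042,-.042)]+[(.024+.042*np.cos(a),.042*np.sin(a)) for a in t]+[(-.042,.042)])
body=np.vstack([np.c_[out,0*out[:,0]],np.c_[out,0*out[:,0]+.034]])
grip=np.array([(x,y,z) for x in(-.03,.03) for y in(-.013,.013) for z in(.034,.07)])
def axes(yaw,sl=np.pi/4):
    h=np.array([np.cos(yaw),np.sin(yaw),0]);u=np.array([0,0,1.])
    X=h*np.cos(sl)+u*np.sin(sl);Y=np.array([-np.sin(yaw),np.cos(yaw),0]);return np.stack([X,Y,np.cross(X,Y)],1)
def w(p,pts): return p[:3]+pts@axes(p[3]).T
def smax(v): return v.max()
def f(p):
    bT=proj(T,w(p,body));bS=proj(S,w(p,body));gT=proj(T,w(p,grip));gS=proj(S,w(p,grip))
    g=lambda q,c:proj(c,w(p,np.array([q])))[0]
    r=[bT[:,1].min()-197,bT[:,0].min()-167,bS[:,0].min()-195,bS[:,1].min()-241,
       gS[:,0].max()-236.5,gT[:,1].max()-230]
    r+=list(g((-.03,.013,.07),T)-[188,229.8])+list(g((-.03,-.013,.07),T)-[193.7,227])
    # right line
    a=g((-.03,-.042,0),T);b=g((.02,-.042,0),T);n=np.array([-(b-a)[1],(b-a)[0]]);n/=np.linalg.norm(n)
    r+=[n@(np.array([194,206])-a),n@(np.array([199,213.5])-a)]
    return np.array(r)
if __name__=="__main__":
    u=least_squares(f,[.6,.3,.07,.5],x_scale=[.01,.01,.01,.1],diff_step=1e-4,loss='soft_l1')
    p=u.x;print("face",p[:3].round(4),"yaw",np.degrees(p[3]).round(2));print(f(p).round(1))
    G=w(p,np.array([[0,0,.054]]))[0];print("grip",G.round(4));np.save("archp.npy",p)
    for n,c,(x0,y0,x1,y1),k in (("top",T,(150,180,230,250),10),("side",S,(185,210,265,320),7)):
        im=cv2.imread(f"pics/a_{n}.png")[y0:y1,x0:x1].astype(float)
        im=np.clip(im*2.6-40,0,255).astype(np.uint8)
        im=cv2.resize(im,None,fx=k,fy=k,interpolation=cv2.INTER_CUBIC)
        tr=lambda P:((proj(c,w(p,P))-[x0,y0]+.5)*k).astype(np.int32)
        m=len(out)
        for s in (body[:m],body[m:]): cv2.polylines(im,[tr(s)],True,(0,255,0),1)
        for i in range(8):
            for j in range(i):
                if (np.abs(grip[i]-grip[j])>1e-6).sum()==1: a,b=tr(grip[[i,j]]);cv2.line(im,tuple(map(int,a)),tuple(map(int,b)),(255,255,0),1)
        cv2.imwrite(f"pics/fit_{n}.png",im[:770])
E
python3 arch.py
```

```text
face [0.5986 0.2961 0.0699] yaw 28.62
[-2.  -0.8 -1.9  0.2  1.4  0.8 -0.5  1.   0.8 -0.1 -0.4 -0.5]
grip [0.5651 0.2778 0.1081]
```

```bash
sleep 3
```

```text
(no output)
```

View pics/fit_top.png

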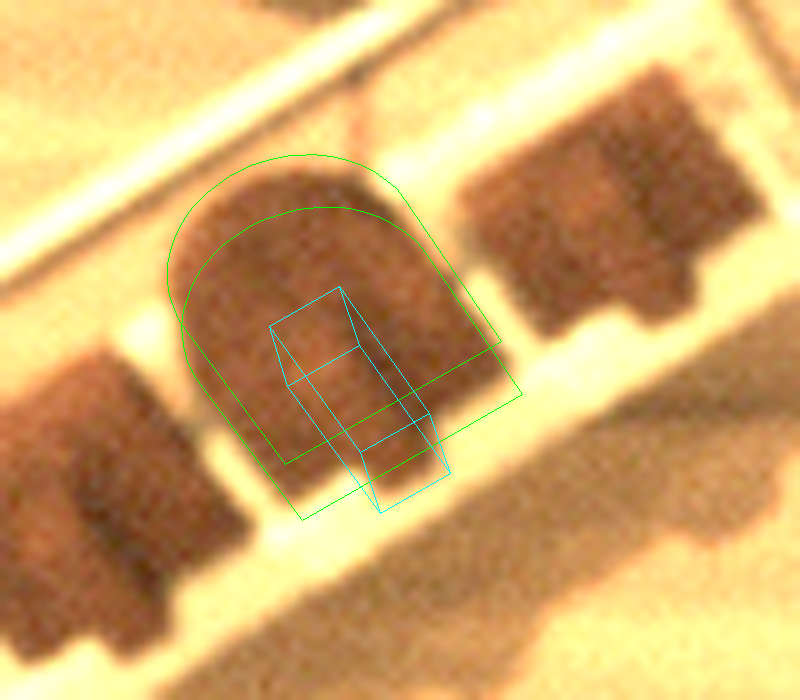

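View pics/fit_side.png

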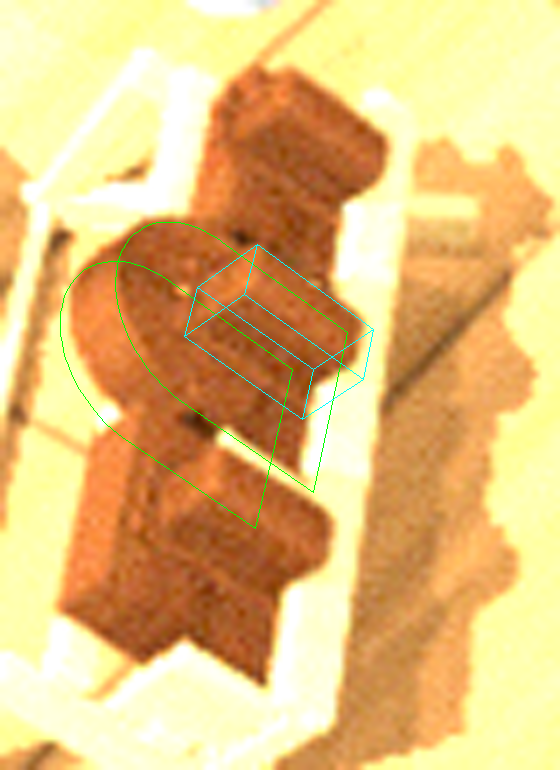

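```bash
python3 - <<'E'
import re
s=open('fk.py').read()
s=s.replace("[2.089,1.984,-.37])]","[2.089,1.984,-.37])]")
s=s.replace("[2.089,1.984,-0.37])]","[2.089,1.984,-0.37]),\n([0.95648846,0.70462089,-0.67034655,1.9744238,-0.80113451,1.18152073,0.82336684],[0.4701,0.1033,0.0931],[-1.508,-1.436,-1.055]),\n([1.08130836,0.56673734,-0.62296384,1.82749296,-0.75077913,1.49532111,0.72415039],[0.4665,-0.0105,0.1946],[-1.509,-1.444,-1.061])]")
open('fk.py','w').write(s)
E
python3 fk2.py
cat > plan.py <<'E'
from ik import *
from arch import axes
from h import robot
q=np.array(robot.get_state()["qpos"]);p=np.load("archp.npy");A=axes(p[3])
X,Y,Z=A.T
def show(n,pos,Rt,q):
    r=ik(pos,Rt,q,8)
    print(n,np.round(pos,3),len(r),r[0][1].round(2) if r else None)
    return r[0][1] if r else q
Rg=frame(X,-Z)
g=p[:3]+.060*Z
tcp=g-.019*Z
q=show("pre",tcp+.15*Z,Rg,q)
q=show("grasp",tcp,Rg,q)
q=show("up",tcp+.035*X,Rg,q)
q=show("off",tcp+.035*X+.08*Z,Rg,q)
y=np.radians(-8)
q=show("fin",np.array([.543,-.143,.118+.041]),frame([np.cos(y),np.sin(y),0],[0,0,-1]),q)
E
python3 plan.py
```

```text
[ 0.258 -0.011 -0.011  0.449 -0.001 -0.012 -0.    -0.012  0.491 -0.
 -0.    -0.    -0.     0.352]
[ 0.      0.     -0.      0.     -0.      0.      0.     -0.      0.0001
 -0.0001 -0.     -0.      0.      0.     -0.      0.      0.      0.    ]
pre [0.48  0.231 0.205] 8 [ 0.56 -0.47 -0.9   2.36 -1.06  0.47 -0.68]
grasp [0.573 0.282 0.099] 0 None
up [0.595 0.294 0.124] 8 [-0.17  0.14 -0.39  2.18  1.    0.09 -2.57]
off [0.545 0.267 0.18 ] 8 [-0.58 -0.11  0.02  2.28  0.21  0.2  -1.81]
fin [ 0.543 -0.143  0.159] 8 [-0.09  0.24  0.31  1.73 -0.08  1.18 -1.47]
```

```bash
cat > plan2.py <<'E'
from ik import *
from arch import axes
p=np.load("archp.npy");A=axes(p[3]);X,Y,Z=A.T
mid=(LO+HI)/2
def allik(pos,Rt,n=40,seed=1):
    rng=np.random.default_rng(seed);best=[]
    for i in range(n):
        q0=rng.uniform(LO+.05,HI-.05)
        f=lambda q:np.hstack([(fkp(q)-pos)*5,(rot(q).inv()*Rt).as_rotvec(),.02*np.maximum(0,np.abs(q-mid)/((HI-LO)/2)-.8)])
        u=least_squares(f,q0,bounds=(LO+.01,HI-.01))
        if np.abs(f(u.x)[:6]).max()<.01: best.append((np.min(np.minimum(u.x-LO,HI-u.x)),u.x))
    best.sort(key=lambda t:-t[0]);return best
if __name__=="__main__":
  for sgn in (1,-1):
    for de in (0,10,20,30):
      a=np.radians(de)   # tool tilted towards vertical by de, rotate about Y
      rr=R.from_rotvec(Y*a)  # check sign
      d=rr.apply(-Z)
      xx=rr.apply(X)
      g=p[:3]+.058*Z
      b=allik(g+.019*d,frame(sgn*xx,d))
      print(sgn,de,d.round(2),len(b))
      for m,qq in b[:3]: print("   ",round(m,2),qq.round(2))
E
python3 plan2.py
```

```text
1 0 [ 0.62  0.34 -0.71] 20
    0.07 [-1.54  0.19  1.07  2.31  4.34  0.14  0.27]
    0.07 [-1.54  0.19  1.07  2.31  4.34  0.14  0.27]
    0.07 [-1.54  0.19  1.07  2.31  4.34  0.14  0.27]
1 10 [ 0.5   0.27 -0.82] 19
    0.24 [ 0.16  0.21 -0.74  2.11  0.55  0.3  -2.08]
    0.24 [ 0.16  0.21 -0.74  2.11  0.55  0.3  -2.08]
    0.24 [ 0.16  0.21 -0.74  2.11  0.55  0.3  -2.08]
1 20 [ 0.37  0.2  -0.91] 18
    0.46 [ 0.25  0.31 -0.88  1.96  0.49  0.58 -1.98]
    0.46 [ 0.25  0.31 -0.87  1.96  0.48  0.58 -1.98]
    0.46 [ 0.22  0.3  -0.84  1.96  0.46  0.57 -1.96]
1 30 [ 0.23  0.12 -0.97] 18
    0.61 [ 0.14  0.39 -0.79  1.81  0.41  0.82 -1.9 ]
    0.6 [ 0.1   0.37 -0.74  1.82  0.37  0.81 -1.87]
    0.6 [ 0.1   0.37 -0.74  1.82  0.37  0.81 -1.87]
-1 0 [ 0.62  0.34 -0.71] 28
    0.2 [ 0.58  0.34 -1.19  2.22  1.68  0.28  0.05]
    0.2 [ 0.58  0.34 -1.19  2.22  1.68  0.28  0.05]
    0.2 [ 0.58  0.34 -1.19  2.22  1.68  0.28  0.05]
-1 10 [ 0.5   0.27 -0.82] 24
    0.31 [ 0.44  0.3  -1.05  2.1   0.82  0.37  0.86]
    0.31 [ 0.43  0.3  -1.04  2.1   0.81  0.37  0.87]
    0.3 [ 0.53  0.35 -1.17  2.09  0.93  0.41  0.78]
-1 20 [ 0.37  0.2  -0.91] 25
    0.46 [ 0.35  0.36 -1.    1.96  0.58  0.61  1.1 ]
    0.46 [ 0.3   0.33 -0.94  1.96  0.53  0.59  1.13]
    0.46 [ 0.3   0.33 -0.94  1.96  0.53  0.59  1.13]
-1 30 [ 0.23  0.12 -0.97] 26
    0.61 [ 0.16  0.39 -0.82  1.81  0.42  0.82  1.24]
    0.61 [ 0.13  0.38 -0.78  1.81  0.4   0.82  1.25]
    0.6 [ 0.1   0.37 -0.75  1.82  0.38  0.81  1.26]
```

```bash
cat > sim.py <<'E'
from plan2 import *
from h import robot
from scipy.spatial.transform import Slerp
def track(q,pts,n=12,verbose=True):
    """pts: list of (pos,Rot) ; continuous min-norm tracking"""
    p0,R0=fkp(q),rot(q)
    for (p1,R1) in pts:
        rel=(R0.inv()*R1).as_rotvec()
        for k in range(1,n+1):
            P=p0+(p1-p0)*k/n;Q=R0*R.from_rotvec(rel*k/n)
            f=lambda z:np.hstack([(fkp(z)-P)*5,(rot(z).inv()*Q).as_rotvec(),.01*(z-q)])
            u=least_squares(f,np.clip(q,LO+1e-4,HI-1e-4),bounds=(LO,HI));q=u.x
        e=f(q)
        if verbose: print(np.degrees(np.linalg.norm(rel)).round(0),q.round(2),"err",np.abs(e[:6]).max().round(4),"marg",np.minimum(q-LO,HI-q).min().round(2))
        p0,R0=p1,R1
    return q
def tilt(sgn,de):
    rr=R.from_rotvec(Y*np.radians(de));d=rr.apply(-Z);return d,frame(sgn*rr.apply(X),d)
def final(sgn,de,yaw):
    # block X level at yaw, Z up; same relation
    Xf=np.array([np.cos(yaw),np.sin(yaw),0]);Zf=np.array([0,0,1.]);Yf=np.cross(Zf,Xf)
    B=R.from_matrix(A);Bf=R.from_matrix(np.stack([Xf,Yf,Zf],1))
    d,Rg=tilt(sgn,de);Rf=Bf*B.inv()*Rg
    return Rf,Bf
if __name__=="__main__":
    q=np.array(robot.get_state()["qpos"])
    for sgn in(1,-1):
      for de in (10,20,30):
        d,Rg=tilt(sgn,de);g=p[:3]+.061*Z;t=g+.019*d
        print(sgn,de)
        mid_=np.array([.47,.10,.25])
        q2=track(q,[(mid_,R.from_rotvec((Rg*rot(q).inv()).as_rotvec()*.5)*rot(q)),(t-.12*d,Rg),(t,Rg),(t+.035*X,Rg),(t+.035*X+.06*Z,Rg),(t+.035*X+.15*Z,Rg)])
        Rf,Bf=final(sgn,de,np.radians(-8))
        o=R.from_matrix(A).inv().apply(t-p[:3])
        F=np.array([.543,-.143,.118])
        track(q2,[(F+Bf.apply(o)+[0,0,.08],Rf),(F+Bf.apply(o),Rf)])
E
python3 sim.py
```

```text
1 10
34.0 [ 1.08 -0.14 -0.73  2.19 -1.12  1.2   0.28] err 0.0 marg 0.15
34.0 [ 1.04 -0.5  -1.28  2.15 -0.96  0.7  -0.79] err 0.0 marg 0.0
0.0 [ 1.16 -0.5  -1.47  2.24 -1.27  0.51 -0.53] err 0.2362 marg 0.0
0.0 [ 1.18 -0.5  -1.47  2.19 -1.25  0.52 -0.56] err 0.2512 marg 0.0
0.0 [ 1.22 -0.5  -1.47  2.13 -1.1   0.61 -0.69] err 0.0641 marg 0.0
0.0 [ 0.91 -0.5  -1.13  2.13 -0.87  0.75 -0.87] err 0.0 marg 0.0
57.0 [ 0.91  0.5  -1.03  1.42  0.39  1.63 -1.82] err 0.0 marg 0.43
0.0 [ 0.91  0.56 -1.01  1.53  0.43  1.49 -1.85] err 0.0 marg 0.46
1 20
36.0 [ 1.05 -0.15 -0.74  2.14 -1.02  1.19  0.15] err 0.0 marg 0.25
36.0 [ 1.29 -0.5  -1.47  1.96 -0.78  0.91 -0.96] err 0.0022 marg 0.0
0.0 [ 1.18 -0.5  -1.47  2.2  -1.09  0.58 -0.69] err 0.262 marg 0.0
0.0 [ 1.2  -0.5  -1.47  2.14 -1.06  0.6  -0.72] err 0.2792 marg 0.0
0.0 [ 1.24 -0.5  -1.47  2.07 -0.91  0.73 -0.85] err 0.1123 marg 0.0
0.0 [ 1.12 -0.5  -1.3   1.99 -0.74  0.95 -0.98] err 0.0 marg 0.0
57.0 [ 2.05 -0.5  -1.47  1.75 -0.51  1.36 -1.05] err 0.4432 marg 0.0
0.0 [ 1.98 -0.5  -1.47  1.92 -0.55  1.16 -1.02] err 0.4963 marg 0.0
1 30
39.0 [ 1.
[... 1433 characters left out ...]
 0.81  1.75] err 0.0 marg 0.33
57.0 [ 0.61  0.52 -0.66  1.29  0.26  1.78  1.41] err 0.0 marg 0.28
0.0 [ 0.62  0.58 -0.65  1.39  0.28  1.63  1.39] err 0.0 marg 0.43
-1 30
69.0 [ 0.86  0.29 -0.88  1.7  -0.39  1.45  1.19] err 0.0 marg 0.59
69.0 [ 0.41  0.22 -1.04  1.76  0.25  1.02  1.36] err 0.0 marg 0.43
0.0 [ 0.24  0.42 -0.92  1.81  0.48  0.85  1.19] err 0.0 marg 0.55
0.0 [ 0.21  0.44 -0.92  1.73  0.48  0.91  1.21] err 0.0 marg 0.55
0.0 [ 0.33  0.3  -1.    1.79  0.35  0.94  1.29] err 0.0 marg 0.47
0.0 [ 0.53  0.02 -1.06  1.85  0.03  1.02  1.53] err 0.0 marg 0.41
57.0 [ 0.55  0.65 -0.64  1.15  0.28  1.97  1.38] err 0.0 marg 0.09
0.0 [ 0.56  0.71 -0.63  1.25  0.31  1.83  1.37] err 0.0 marg 0.23
```

```bash
cat > nx.py <<'E'
from sim import *
from h import goal,cur
d,Rg=tilt(-1,20);g=p[:3]+.061*Z;t=g+.019*d
E
python3 - <<'E'
from nx import *
P,Q,s=cur()
Rm=R.from_rotvec((Rg*Q.inv()).as_rotvec()*.5)*Q
goal([.47,.06,.28],Rt=Rm)
print(Rm.as_matrix().round(2),t,(t-.12*d))
E
```

```text
shift [0.1047 0.0009 0.0364] turn [ 24.96 -26.51 -60.3 ]
[[-0.88  0.46 -0.08]
 [ 0.34  0.74  0.58]
 [ 0.33  0.49 -0.81]] [0.56783364 0.27925895 0.09579822] [0.52331604 0.2549667  0.20455516]
```

```bash
python3 -m inch '[[[0.03,0,0.005,2.5,-2.6,-6,0.4],[0.06,0,0.01,5,-5.3,-12,0.4],[0.09,0,0.02,7.5,-8,-18,0.4],[0.105,0.001,0.036,10,-10.6,-24,0.4],[0.105,0.001,0.036,12.5,-13.2,-30,0.4],[0.105,0.001,0.036,15,-15.9,-36,0.4],[0.105,0.001,0.036,17.5,-18.5,-42,0.4],[0.105,0.001,0.036,20,-21,-48,0.4],[0.105,0.001,0.036,22.5,-24,-54,0.4],[0.105,0.001,0.036,25,-26.5,-60,0.4]]]'; python3 - <<'E'
from nx import *
print(np.round(cur()[2]["qpos"],2))
goal(t-.12*d,Rt=Rg)
E
```

```text
t: 8.0
position: [0.4687, 0.0604, 0.2751]
orientation: [-0.631, -2.718, -0.842]
ft_force: [0.0, 0.3, -0.6]
width: 0.0609
[ 0.97  0.2  -0.87  1.72 -0.46  1.47  1.31]
shift [-0.0067  0.1358  0.1654] turn [ 24.92 -26.96 -60.28]
```

```bash
python3 -m inch '[[[-0.001,0.015,0.015,2.5,-2.7,-6,0.4],[-0.001,0.03,0.03,5,-5.4,-12,0.4],[-0.002,0.045,0.048,7.5,-8.1,-18,0.4],[-0.003,0.06,0.066,10,-10.8,-24,0.4],[-0.004,0.075,0.084,12.5,-13.5,-30,0.4],[-0.005,0.09,0.1,15,-16.2,-36,0.4],[-0.005,0.105,0.118,17.5,-18.9,-42,0.4],[-0.006,0.12,0.135,20,-21.6,-48,0.4],[-0.007,0.13,0.15,22.5,-24.3,-54.3,0.4],[-0.007,0.136,0.165,24.9,-27,-60.3,0.4]]]'; python3 -m inch '[[[0,0,0,0,0,0,0.4],[0,0,0,0,0,0,0.4]]]'; python3 - <<'E'
from nx import *
from h import *
print(np.round(cur()[2]["qpos"],2))
goal(t-.12*d,Rt=Rg); goal(t-.03*d,Rt=Rg)
snap("g"); crop("g","side",170,150,310,310,4); crop("g","top",120,150,260,270,5)
E
```

```text
t: 8.83
position: [0.5244, 0.2568, 0.2056]
orientation: [-0.673, 2.628, 0.151]
ft_force: [0.0, 0.1, -0.3]
width: 0.0608
t: 9.0
position: [0.5228, 0.2554, 0.2043]
orientation: [-0.668, 2.635, 0.152]
ft_force: [0.4, 0.0, -1.1]
width: 0.0611
[ 0.65 -0.01 -1.16  1.96 -0.01  0.75  1.56]
shift [-0.0003 -0.0006 -0.0002] turn [ 0.14 -0.17 -0.22]
shift [-0.0006 -0.0008  0.0898] turn [ 0.14 -0.17 -0.22]
```

View pics/g_side_c170_150.png

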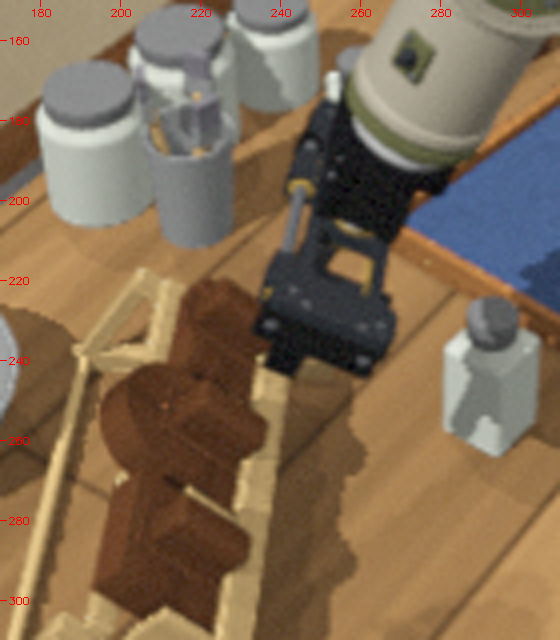

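View pics/g_top_c120_150.png

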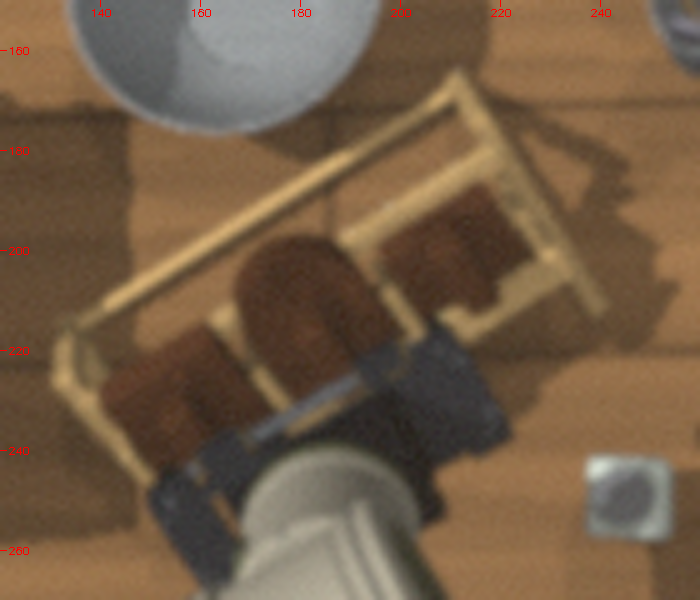

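```bash
python3 -m inch '[[[0,-0.001,0.025,0,0,0,0.4],[0,-0.001,0.05,0,0,0,0.4],[0,-0.001,0.075,0,0,0,0.4],[0,-0.001,0.09,0,0,0,0.4],[0,-0.001,0.09,0,0,0,0.4]]]'; python3 - <<'E'
from nx import *
from h import *
goal(t,Rt=Rg)
snap("i"); crop("i","side",170,190,270,310,6); crop("i","top",140,170,240,270,6)
c=cam("i","side");ct=cam("i","top")
P,Q,s=cur()
for y in(-.03,.03): print(proj(c,P+Q.apply([0,y,0])),proj(ct,P+Q.apply([0,y,0])))
E
```

```text
t: 9.52
position: [0.558, 0.2701, 0.1201]
orientation: [-0.66, 2.641, 0.154]
ft_force: [-1.0, 0.4, 0.1]
width: 0.0605
shift [-0.0016  0.0032  0.0275] turn [ 0.19 -0.36 -0.6 ]
[[230.01343974 244.37997715]] [[194.83171901 216.86375762]]
[[226.10717614 260.52860808]] [[178.30798927 226.09976467]]
```

View pics/i_side_c170_190.png

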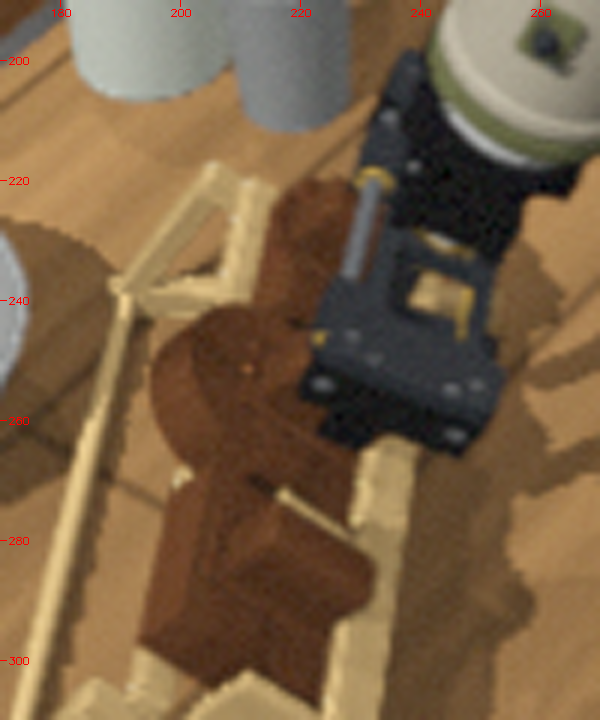

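View pics/i_top_c140_170.png

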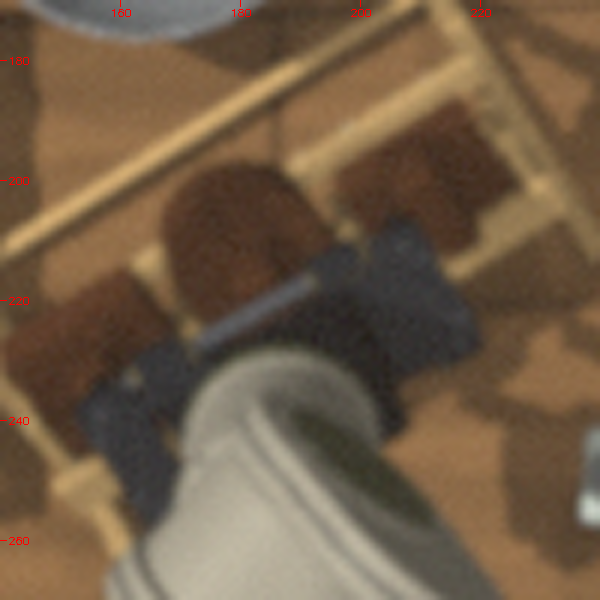

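```bash
python3 -m inch '[[[-0.001,0.001,0.008,0,0,0,0.4],[-0.002,0.002,0.016,0,0,0,0.4],[-0.002,0.002,0.022,0,0,0,0.4],[-0.002,0.002,0.022,0,0,0,0.4]]]'; python3 -m inch '[[[0,0,0.003,0,0,0,0.4],[0,0,0.005,0,0,0,0.4],[0,0,0.005,0,0,0,0.4]]]';python3 - <<'E'
from nx import *
goal(t,Rt=Rg)
B=R.from_matrix(A).inv().apply(cur()[0]-p[:3]);print(B.round(4))
E
```

```text
t: 9.95
position: [0.5674, 0.2782, 0.1047]
orientation: [-0.662, 2.635, 0.152]
ft_force: [-0.5, 0.1, 0.3]
width: 0.0608
t: 10.2
position: [0.5689, 0.2796, 0.1]
orientation: [-0.663, 2.634, 0.152]
ft_force: [0.4, 1.1, 0.2]
width: 0.0608
shift [0.0028 0.0002 0.0033] turn [ 0.08 -0.06 -0.38]
[-0.0028 -0.0002  0.0453]
```

```bash
python3 -m inch '[[[0,0,0.002,0,0,0,0.2],[0,0,0.002,0,0,0,-1],[0,0,0.002,0,0,0,-1],[0,0,0.002,0,0,0,-1],[0,0,0.002,0,0,0,-1],[0,0,0.002,0,0,0,-1],[0,0,0.002,0,0,0,-1],[0,0,0.002,0,0,0,-1]]]' 45; python3 - <<'E'
from nx import *
P,Q,s=cur()
print(s["moment"],"up X .035 in tool:",Q.inv().apply(X*.035).round(4),"Z .06:",Q.inv().apply(Z*.06).round(4))
E
```

```text
t: 10.87
position: [0.5697, 0.2797, 0.098]
orientation: [-0.664, 2.634, 0.151]
ft_force: [-0.8, -4.3, 3.3]
width: 0.0259
[-0.76325271  0.32230181  0.25905093] up X .035 in tool: [-0.0329  0.0002 -0.012 ] Z .06: [ 0.0206 -0.0001 -0.0564]
```

```bash
python3 -m inch '[[[-0.005,0,-0.0018,0,0,0,-1],[-0.01,0,-0.0036,0,0,0,-1],[-0.015,0,-0.0055,0,0,0,-1],[-0.02,0,-0.0073,0,0,0,-1]]]'; python3 -m inch '[[[-0.005,0,-0.0018,0,0,0,-1],[-0.01,0,-0.0036,0,0,0,-1],[-0.015,0,-0.0055,0,0,0,-1],[-0.015,0,-0.0055,0,0,0,-1],[-0.015,0,-0.0055,0,0,0,-1]]]'; python3 - <<'E'
from h import *
snap("j"); crop("j","side",170,190,270,310,6); crop("j","top",140,170,240,270,6)
E
```

```text
t: 11.2
position: [0.581, 0.2866, 0.1115]
orientation: [-0.665, 2.639, 0.151]
ft_force: [-7.1, -3.4, 1.3]
width: 0.026
t: 11.62
position: [0.5924, 0.2929, 0.1242]
orientation: [-0.664, 2.635, 0.153]
ft_force: [-3.8, -3.4, 3.2]
width: 0.0262
```

View pics/j_side_c170_190.png

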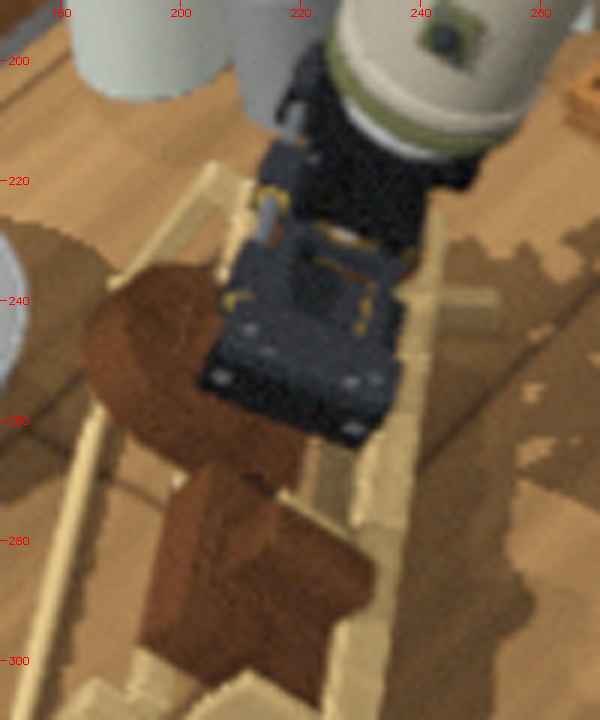

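View pics/j_top_c140_170.png

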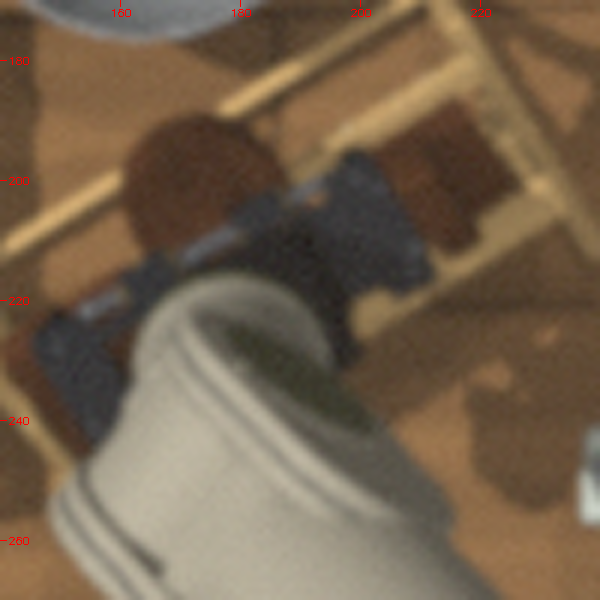

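The block has slid about 35 mm up the slope; its head is now at side (190,245) and its neighbours haven't moved. Taking it off along the slope normal next.

```bash
python3 -m inch '[[[0.003,0,-0.008,0,0,0,-1],[0.007,0,-0.019,0,0,0,-1],[0.014,0,-0.038,0,0,0,-1],[0.0206,0,-0.0564,0,0,0,-1],[0.027,0,-0.075,0,0,0,-1],[0.034,0,-0.094,0,0,0,-1],[0.034,0,-0.094,0,0,0,-1]]]'; python3 - <<'E'
from nx import *
from h import *
P,Q,s=cur();print(s["qpos"])
snap("k"); crop("k","side",150,130,290,310,4)
E
```

```text
t: 12.3
position: [0.5304, 0.2583, 0.1972]
orientation: [-0.662, 2.632, 0.148]
ft_force: [0.2, -0.2, -2.4]
width: 0.026
[ 0.70111384  0.0524135  -1.23982061  1.95025391  0.09380657  0.7388982
  1.48113155]
```

View pics/k_side_c150_130.png

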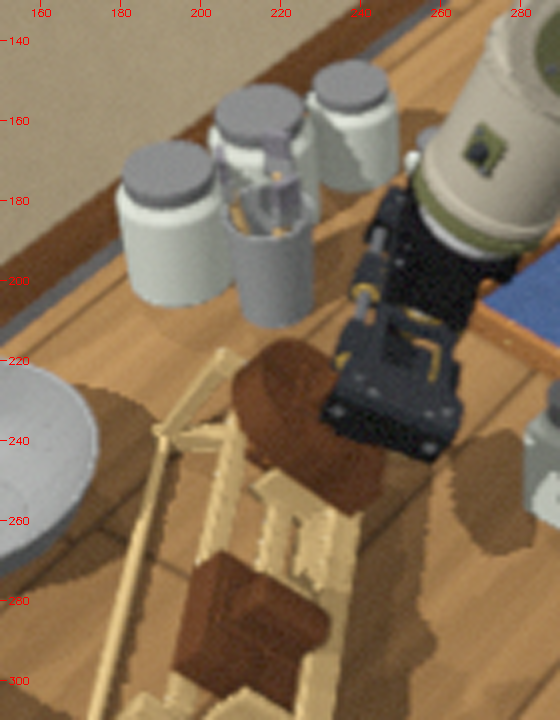

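View pics/k_top.png

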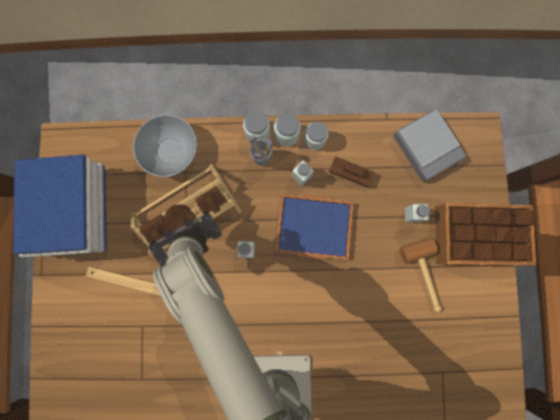

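```bash
cat > tray.py <<'E'
from h import *
from scipy.optimize import least_squares
T=cam("a","top");S=cam("a","side")
ct=np.array([(283.5,195.5),(352.5,202.5),(347.5,259),(277,250)]);cs=np.array([(264.5,205),(311,172),(356.5,195),(311.5,232)])
loc=np.array([(.1,.125),(.1,-.125),(-.1,-.125),(-.1,.125)])
def W(p):
    c,s=np.cos(p[2]),np.sin(p[2]);return np.c_[p[:2]+loc@np.array([[c,s],[-s,c]]),np.full(4,p[3])]
f=lambda p:np.hstack([(proj(T,W(p))-ct).ravel(),(proj(S,W(p))-cs).ravel(),(p[3]-.028)/.003])
u=least_squares(f,[.543,-.143,-.13,.028],x_scale=[.01,.01,.1,.01])
if __name__=="__main__": print(u.x.round(4),np.degrees(u.x[2]),u.fun.round(1))
E
python3 tray.py
cat > fin.py <<'E'
from nx import *
from tray import u
# block pose in tool at grasp: measured tool (grasp) vs estimated block
Qg=R.from_rotvec([-0.664,2.634,0.151]);Pg=np.array([.5697,.2797,.098])
Bt=Qg.inv()*R.from_matrix(A); Ft=Qg.inv().apply(p[:3]-Pg)
def block(P,Q): return P+Q.apply(Ft),(Q*Bt)
def toolfor(F,B):
    Q=B*Bt.inv(); return F-Q.apply(Ft),Q
yaw=u.x[2]
Bf=R.from_euler('z',yaw)
Ff=np.array([u.x[0],u.x[1],.118])
E
python3 - <<'E'
from fin import *
P,Q,s=cur()
F,B=block(P,Q);print("face now",F.round(3),B.as_matrix().round(2))
Pf,Qf=toolfor(Ff,Bf);print("final tcp",Pf.round(3),Qf.as_matrix().round(2))
q=np.array(s["qpos"])
up=P+np.array([-.02,-.03,.07])
q=track(q,[(up,Q),(Pf+[0,0,.09],Qf),(Pf,Qf)])
print("up",Q.inv().apply(up-P).round(4))
from h import goal
goal(Pf+[0,0,.09],Rt=Qf)
E
```

```text
[ 0.5429 -0.1461 -0.1363  0.0233] -7.807347181885522 [-1.9 -2.3  1.3 -1.2  1.1  0.4 -1.8  1.1 -0.4 -0.2  0.7 -1.2  1.6 -0.5
  0.4  1.  -1.6]
face now [0.561 0.274 0.168] [[ 0.62 -0.48 -0.62]
 [ 0.34  0.88 -0.34]
 [ 0.71 -0.    0.71]]
final tcp [ 0.539 -0.146  0.161] [[-0.93  0.14 -0.34]
 [ 0.13  0.99  0.05]
 [ 0.34 -0.   -0.94]]
0.0 [ 0.69 -0.2  -1.04  1.92 -0.28  0.9   1.81] err 0.0 marg 0.3
57.0 [ 0.65  0.55 -0.73  1.26  0.29  1.81  1.39] err 0.0 marg 0.25
0.0 [ 0.66  0.6  -0.71  1.38  0.32  1.65  1.37] err 0.0 marg 0.41
up [-0.0008 -0.0169 -0.0769]
shift [ 0.1432 -0.3594 -0.1287] turn [ 1.73 43.51 37.23]
```

```bash
python3 -m inch '[[[0,-0.005,-0.02,0,0,0,-1],[0,-0.01,-0.045,0,0,0,-1],[0,-0.017,-0.077,0,0,0,-1],[0,-0.017,-0.077,0,0,0,-1]]]'; python3 - <<'E'
from fin import *
from h import goal
P,Q,s=cur()
Pf,Qf=toolfor(Ff,Bf);goal(Pf+[0,0,.09],Rt=Qf)
E
```

```text
t: 12.73
position: [0.5122, 0.2269, 0.2701]
orientation: [-0.661, 2.628, 0.148]
ft_force: [1.2, 0.2, -1.4]
width: 0.0257
shift [ 0.146  -0.3415 -0.0483] turn [ 1.78 43.79 37.25]
```

```bash
python3 -m inch '[[[0.009,-0.021,-0.003,0.1,2.9,2.5,-1],[0.019,-0.045,-0.007,0.3,6.2,5.3,-1],[0.03,-0.07,-0.01,0.4,9.4,8,-1],[0.041,-0.096,-0.0135,0.5,12.6,10.7,-1],[0.052,-0.122,-0.017,0.7,15.8,13.4,-1],[0.063,-0.148,-0.021,0.8,19,16.2,-1],[0.074,-0.174,-0.0245,0.9,22.3,19,-1],[0.085,-0.2,-0.028,1,25.5,21.7,-1],[0.096,-0.226,-0.032,1.2,28.7,24.4,-1],[0.107,-0.252,-0.0355,1.3,32,27.2,-1]]]'; python3 - <<'E'
from fin import *
from h import goal
P,Q,s=cur()
print(s["qpos"])
Pf,Qf=toolfor(Ff,Bf);goal(Pf+[0,0,.06],Rt=Qf);goal(Pf,Rt=Qf)
E
```

```text
t: 13.57
position: [0.5323, -0.0481, 0.2487]
orientation: [0.043, -2.988, -0.069]
ft_force: [0.3, 0.4, -0.5]
width: 0.0258
[ 0.78936051  0.398032   -0.98239982  1.48865658  0.25818167  1.5725514
  1.4019295 ]
shift [-0.0078 -0.0994  0.0216] turn [ 0.36 11.13  9.98]
shift [-0.0168 -0.1023  0.0809] turn [ 0.36 11.13  9.98]
```

```bash
python3 -m inch '[[[-0.002,-0.025,0.005,0.1,2.8,2.5,-1],[-0.004,-0.05,0.01,0.2,5.6,5,-1],[-0.006,-0.075,0.016,0.3,8.4,7.5,-1],[-0.008,-0.09,0.021,0.36,11.1,10,-1],[-0.01,-0.1,0.036,0.36,11.1,10,-1],[-0.013,-0.101,0.055,0.36,11.1,10,-1],[-0.015,-0.102,0.07,0.36,11.1,10,-1],[-0.0168,-0.102,0.081,0.36,11.1,10,-1],[-0.0168,-0.102,0.081,0.36,11.1,10,-1],[-0.0168,-0.102,0.081,0.36,11.1,10,-1]]]'; python3 - <<'E'
from fin import *
from h import *
P,Q,s=cur()
F,B=block(P,Q);print(F.round(3),B.as_matrix().round(3))
Pf,Qf=toolfor(Ff,Bf);goal(Pf,Rt=Qf)
snap("l"); crop("l","side",230,80,390,240,4); crop("l","top",230,160,380,290,5)
E
```

```text
t: 14.4
position: [0.5389, -0.1436, 0.1626]
orientation: [-0.193, -2.789, -0.036]
ft_force: [-0.2, -0.9, -1.4]
width: 0.026
[ 0.543 -0.143  0.119] [[ 0.991  0.132 -0.004]
 [-0.132  0.991 -0.002]
 [ 0.004  0.003  1.   ]]
shift [-0.001  -0.0025  0.0009] turn [0.08 0.23 0.24]
```

View pics/l_side_c230_80.png

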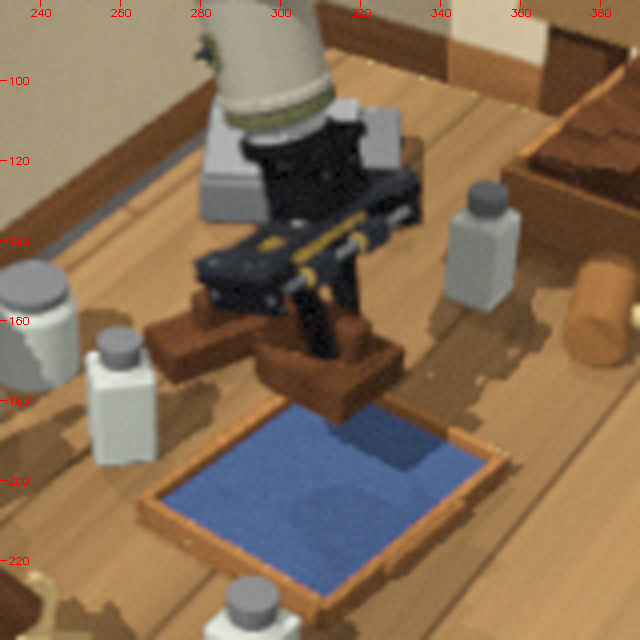

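View pics/l_top_c230_160.png

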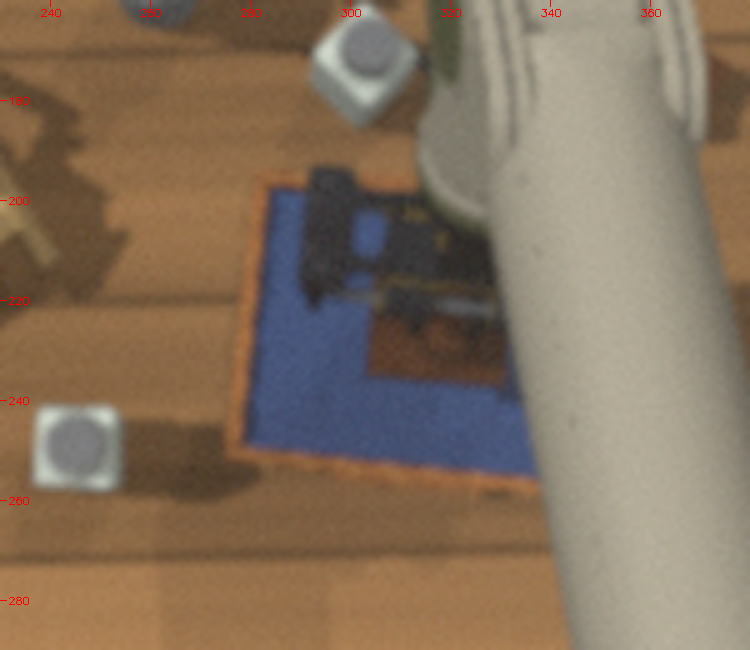

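```bash
python3 - <<'E'
from fin import *
from h import *
from arch import body,grip,out
P,Q,s=cur();F,B=block(P,Q)
for n,(x0,y0,x1,y1),k in (("side",(285,140,345,200),10),("top",(290,200,350,250),10)):
    c=cam("l",n)
    im=cv2.imread(f"pics/l_{n}.png")[y0:y1,x0:x1].astype(float);im=np.clip(im*2-20,0,255).astype(np.uint8)
    im=cv2.resize(im,None,fx=k,fy=k,interpolation=cv2.INTER_CUBIC)
    tr=lambda L:((proj(c,F+B.apply(L))-[x0,y0]+.5)*k).astype(np.int32)
    m=len(out)
    for q in (body[:m],body[m:]): cv2.polylines(im,[tr(q)],True,(0,255,0),1)
    for i in range(8):
        for j in range(i):
            if (np.abs(grip[i]-grip[j])>1e-6).sum()==1: a,b=tr(grip[[i,j]]);cv2.line(im,tuple(map(int,a)),tuple(map(int,b)),(255,255,0),1)
    cv2.imwrite(f"pics/lf_{n}.png",im)
E
```

```text
(no output)
```

View pics/lf_side.png

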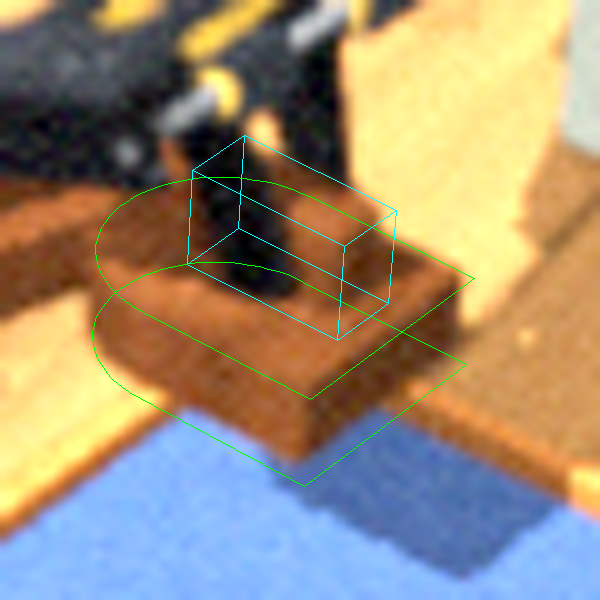

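View pics/lf_top.png

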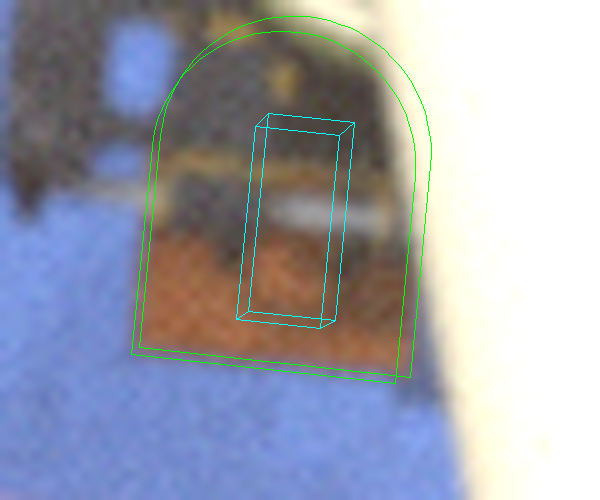

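```bash
python3 - <<'E'
from fin import *
from h import *
T=cam("l","top");S=cam("l","side")
P,Q,s=cur();F,B=block(P,Q)
print("model corner",(F+B.apply([-.042,.042,0])).round(4))
for tp in ((303,234.2),(303,234.8),(303.5,234)):
    for sp in ((314.2,185.7),(314.2,186.3)):
        a,e=tri(T,tp,S,sp);print(a.round(4),round(e,4))
# back corner z34
print("model back",(F+B.apply([-.042,.042,.034])).round(4))
a,e=tri(T,(303.4,234),S,(315.5,177.3));print(a.round(4),round(e,4))
# right foot bottom
print("model right",(F+B.apply([-.042,-.042,0])).round(4))
a,e=tri(T,(330,237),S,(330.5,174.2));print(a.round(4),round(e,4))
# arch shadow-free check on standing bottle
E
```

```text
model corner [ 0.5074 -0.0965  0.1205]
[ 0.5098 -0.0968  0.1288] 0.0015
[ 0.5099 -0.0971  0.1263] 0.0014
[ 0.5086 -0.0963  0.1296] 0.0032
[ 0.5087 -0.0966  0.127 ] 0.003
[ 0.5105 -0.0985  0.1274] 0.0017
[ 0.5106 -0.0987  0.1248] 0.0016
model back [ 0.5072 -0.0966  0.1545]
[ 0.5075 -0.0959  0.163 ] 0.0
model right [ 0.4962 -0.1798  0.1203]
[ 0.4991 -0.1819  0.1247] 0.0015
```

```bash
python3 -c "
from h import *
crop('l','side',285,130,345,195,11)"
```

```text
(no output)
```

View pics/l_side_c285_130.png

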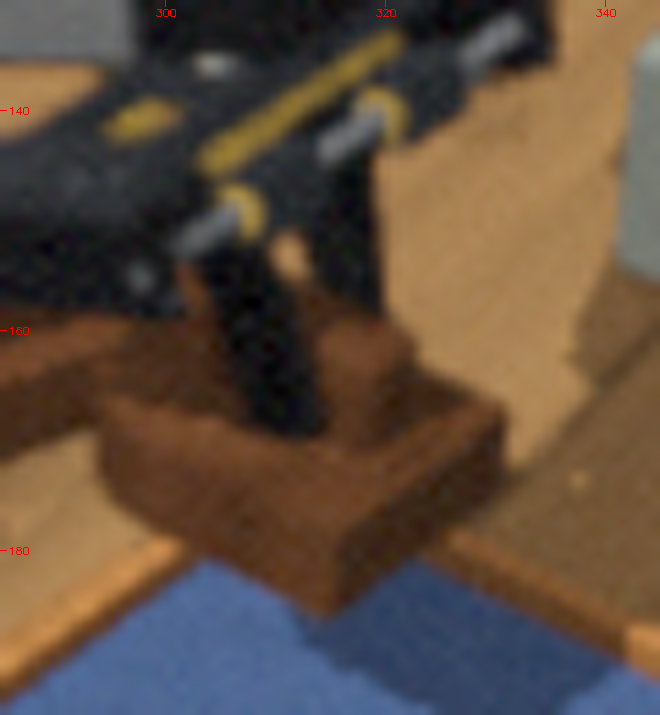

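```bash
cat > edge.py <<'E'
from fin import *
from h import *
import sys
tag=sys.argv[1]
c=cam(tag,"side");im=cv2.imread(f"pics/{tag}_side.png").astype(float)
d=cv2.GaussianBlur(im[:,:,2]-im[:,:,0],(3,3),.6)  # R-B
P,Q,s=cur();F,B=block(P,Q)
pr=lambda L:proj(c,F+B.apply(np.array(L,float)))
k0=pr([[-.042,.042,0]])[0]
La=pr(np.c_[np.linspace(-.042,.024,30),np.full(30,.042),np.zeros(30)])
Lb=pr(np.c_[np.full(30,-.042),np.linspace(.042,-.042,30),np.zeros(30)])
for nm,L,cols_ in(("side",La,range(int(k0[0])-13,int(k0[0])-1)),("foot",Lb,range(int(k0[0])+3,int(k0[0])+13))):
    o=np.argsort(L[:,0]);X_=[];D_=[]
    for u_ in cols_:
        m=np.interp(u_,L[o,0],L[o,1])
        rows=np.arange(int(m)-8,int(m)+7);v=d[rows,u_]
        i=[j for j in range(len(v)-1) if v[j]>0>=v[j+1]]
        if i: j=i[-1];r=rows[j]+v[j]/(v[j]-v[j+1]);X_.append(u_);D_.append(r-m)
    print(nm,list(zip(X_,np.round(D_,2))));
    if len(X_)>4: print("  slope",np.polyfit(X_,D_,1).round(3),"mean",np.mean(D_).round(2))
E
python3 edge.py l
```

```text
side [(301, np.float64(1.19)), (302, np.float64(-0.01)), (303, np.float64(-1.17)), (304, np.float64(-1.76)), (305, np.float64(-1.97)), (306, np.float64(-1.95)), (307, np.float64(-1.94)), (308, np.float64(-1.97)), (309, np.float64(-1.89)), (310, np.float64(-1.89)), (311, np.float64(-1.77)), (312, np.float64(-1.51))]
  slope [-0.179 53.574] mean -1.39
foot [(317, np.float64(-2.54)), (318, np.float64(-2.67)), (319, np.float64(-2.78)), (320, np.float64(-2.71)), (321, np.float64(-2.57)), (322, np.float64(-2.25)), (323, np.float64(-1.3)), (324, np.float64(0.07)), (325, np.float64(1.31)), (326, np.float64(2.57))]
  slope [   0.561 -181.632] mean -1.29
```

```bash
python3 -c "
from h import *
P,Q,s=cur();print(Q.inv().apply([-.002,-.002,-.006]).round(4))"
```

```text
[-0.0004 -0.0023  0.0062]
```

```bash
python3 -m inch '[[[0,-0.001,0.003,0,0,0,-1],[0,-0.002,0.006,0,0,0,-1],[0,-0.002,0.006,0,0,0,-1],[0,-0.002,0.006,0,0,0,-1],[0,-0.002,0.006,0,0,0,-1],[0,-0.002,0.006,0,0,0,-1],[0,-0.002,0.006,0,0,0,-1],[0,-0.002,0.006,0,0,0,-1]]]'; python3 - <<'E'
from fin import *
from h import *
P,Q,s=cur();F,B=block(P,Q);print(F.round(4),np.abs(s["joint_vel"]).max(),s["ft_force"])
snap("m")
T=cam("m","top");S=cam("m","side")
e=np.array(tri(T,(245.5,249.5),S,(290.5,228))[0]);print("bottle cap top",e.round(3))
E
python3 edge.py m
```

```text
t: 15.17
position: [0.5368, -0.1458, 0.1578]
orientation: [-0.195, -2.79, -0.036]
ft_force: [-0.2, 1.1, -1.8]
width: 0.0259
[ 0.5406 -0.1457  0.1145] 0.0029301753734366364 [-0.21225362  1.13365403 -1.77899715]
bottle cap top [0.471 0.088 0.114]
side [(302, np.float64(-0.95)), (303, np.float64(-1.7)), (304, np.float64(-2.1)), (305, np.float64(-2.31)), (306, np.float64(-2.34)), (307, np.float64(-2.48)), (308, np.float64(-2.45)), (309, np.float64(-2.44)), (310, np.float64(-2.37)), (311, np.float64(-2.35)), (312, np.float64(-2.0)), (313, np.float64(-1.8))]
  slope [-0.05  13.364] mean -2.11
foot [(318, np.float64(-3.31)), (319, np.float64(-3.28)), (320, np.float64(-3.43)), (321, np.float64(-3.42)), (322, np.float64(-3.34)), (323, np.float64(-3.01)), (324, np.float64(-2.14)), (325, np.float64(-0.97)), (326, np.float64(0.33)), (327, np.float64(1.54))]
  slope [   0.518 -169.105] mean -2.1
```

View pics/m_side.png

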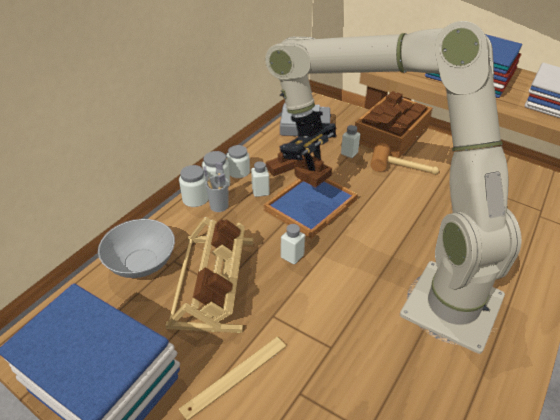

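View pics/m_top.png

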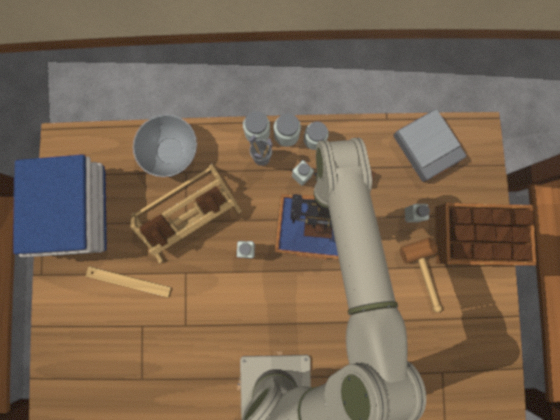

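The final pictures show the arch block level over the tray at side (313,172). The bottle is standing at side (292,245), and the other two blocks are still in the rack. The bystanders are where they were. Handing in.

```bash
python3 -c "
from cell import robot
s=robot.get_state();print(s['t'],s['width'],s['position']);print(robot.sign_off())"
```

```text
15.2667 0.025802432635241283 [ 0.53671013 -0.14580068  0.15780823]
the job is handed in; nothing more can be done
None
```

The job is done and handed in at 15.3 s. The fallen bottle stands upright and released on the bench left of the tray, at about (0.47, 0.09). The arch block is out of the rack, level with its carved face down, and held still over the middle of the pad. I pulled it about 35 mm up the slope before taking it off.

**Last checks**
- **Grip:** the opening is 25.8 mm on the 26 mm bar, and the arm is still.
- **Rest of the bench:** in the final pictures the other two blocks are in the rack and everything else looks undisturbed. The bottle's cap top measures 114 mm against the 116 mm expected.
- **Level:** the block's lower edges run parallel to those of a level block, to within roughly 1°.
- **Height disagreed:** the arm pose and my estimate of the block put the face at z of about 0.115 m. The side picture puts it about 8 mm or more higher, near 0.124 m. That is about 10 to 10.5 cm above the pad.
- **Centring:** the face point is within about 3 mm of the pad centre by the arm pose.

While setting the bottle down I pressed it onto the bench a little too hard, to 26 N. I eased off to about 4 N before letting go.

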